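# Unhook the scraper and clear the bread board

## Task

Lift the scraper block up and off its hook without straining the hook, then push all three bread crusts off the board into the steel scrap tray with it, not with the gripper. Finally stand the scraper upright on the cleared board and let go, leaving the other things on the range where they are.

Things in the scene. Friction and masses are not known exactly. Their poses are not given: they have to be found in the camera images.
- scraper: Loose scraper block of light wood with a steel sole, 220 g, symmetric. Origin at the centre of its sole; z up, y along its width, x through its thickness. Foot 38 (x) x 170 (y) mm, up to z = 46 mm; above it the grip rib, 22 mm thick (x), 168 mm wide (y), z = 46 to 87 mm. Grip the rib across x, beside the strap, e.g. 54 mm from the middle. It stands steadily on its sole.
- scraper_eye (a point): Centre of the opening of the steel hanging strap on top of the scraper, z = 100 mm, in the middle of its width. The opening is 26 mm wide (y), 26 mm high (z = 87 to 113 mm) and passes through along x; the strap measures 10 (x) x 34 (y) mm outside and its top is at z = 118 mm.
- hook_stand: Fixed stand, turned somewhat about the vertical: dark wooden base 170 (x) x 120 (y) x 14 mm, origin under its centre. Steel post at x = +55 mm, 184 mm tall. From it a hook arm 8 mm thick runs level to -x, axis at z = 180 mm, to x = -75 mm, then slants up to the tip. The scraper hangs by its strap at x = -55 to -35 mm, its axes parallel to the stand's within about 0.1 rad.
- hook_tip (a point): Centre of the rounded end of the hook, at x = -84, y = 0, z = 188 mm of the stand. The tip is 8 mm higher than the level arm: to come off, the strap must rise by more than 8 mm but less than 18 mm (at 18 mm the rib strikes the arm from below), then be drawn toward the stand's -x until it is past the tip (60 mm or more).
- board: Oiled wooden paddle board, fixed, 18 mm thick, origin on its underside. In its own axes the flat working part runs from x = -107 to +107 mm and from y = -44 to +172 mm; the handle, 60 mm wide, from y = -44 to -172 mm. The tray is at its +x edge.
- tray_mouth (a point): Middle of the open side of the steel scrap tray fixed against the board's +x edge (axes parallel to the board's), on the tray's floor, 4 mm above the range and 14 mm below the board's top; at x = 109, y = 64 mm of the board. From here the tray runs 145 mm along +x and 100 mm either way in y; walls 4 mm thick, 40 mm high on the three other sides.
- crust_1: one of three alike pieces of hard bread crust, a rounded brown block 60 (x) x 26 (y) x 14 mm, 20 g, lying loose on the board; origin at the centre of its underside, x along its length. At the start all three lie between x = -65 and +87 mm and between y = -2 and +130 mm of the board.
- crust_2: one of three alike pieces of hard bread crust, a rounded brown block 60 (x) x 26 (y) x 14 mm, 20 g, lying loose on the board; origin at the centre of its underside, x along its length.
- crust_3: one of three alike pieces of hard bread crust, a rounded brown block 60 (x) x 26 (y) x 14 mm, 20 g, lying loose on the board; origin at the centre of its underside, x along its length.
- espresso_cup: Small cream espresso cup, 64 x 91 x 50 mm high, standing in front of the hook stand; origin at the middle of its footprint, handle included. It is not part of the work; leave it standing where it is.
- salt_shaker: Glass salt shaker with a grey top, 44 mm across, 90 mm high, at the front right; origin at the centre of its underside. It is not part of the work; leave it standing where it is.
- tea_tin: Dark round tea tin, 73 mm across, 121 mm high, to the right of the tray; origin at the centre of its underside. It is not part of the work; leave it standing where it is.
- mug: Beige speckled mug, 117 x 83 x 93 mm high, at the back; origin at the middle of its footprint, handle included. It is not part of the work; leave it standing where it is.
Mind the look-alikes: they are no part of the job. Leave any orange or turquoise look-alike of the crust_2 alone.

How it is judged:
By the outcome, as a careful person would: the job done as asked, in the order asked, and still so for the second after the job is handed in, with the robot touching nothing.
It also fails if it takes over 50 s, if anything falls off the work surface, if the arm or the gripper's body presses on something with over 40 N, if the wrist force passes 120 N, or if a joint passes its speed limit or range.

## Robot

A 7-joint arm with a two-finger parallel gripper is mounted at the origin on a cart in front of the work surface, level with it; the furniture and walls round the work are solid. World frame = base frame: x ahead of the robot, y to its left, z up, the work surface at z = 0. Lengths are in mm, angles in rad, forces in N, time in s.
With the tool pointing down it reaches from about 400 to 875 mm from the base axis. Payload 4.4 kg.
Tool frame: the origin (TCP) lies midway between the tips of the shut fingers; the grasp point (between the pads) lies 19 mm behind it; z points along the fingers, y is the direction in which the jaws open and shut (so a half turn about z gives the same grasp; the last joint's range is limited). The gripper opens to 85 mm and grips with 20 to 120 N. Pads are 22 mm wide; open, the fingers measure 114 mm over their backs; the gripper's body (76 mm by 85 mm) begins 54 mm behind the grasp point. The pads swing forward as they close: fully open they stand 13 mm farther back than shut.
Start: joints at [-1.231, 0.628, 0.038, 1.517, -0.027, 0.996, -0.02], TCP at [256.568, 597.236, 231.313] pointing down, gripper open.
Joint ranges: [-3.06, 3.06], [-0.37, 2.12], [-1.25, 1.32], [0.18, 2.47], [-1.1, 4.24], [0.23, 1.98], [-2.94, 2.94]. Speed limits (rad/s): [2.57, 2.57, 3.14, 3.14, 3.14, 3.14, 3.14].

## Interface

Orientations are given as [roll, pitch, yaw] about the fixed x, y, z axes, in that order (R = Rz(yaw) Ry(pitch) Rx(roll)).
In Python, from plant import arm gives the robot as it stands. The module is installed in compiled form; this text tells all that it offers.
- The arm moves only by the tool jog_arm, never from a script. Its argument "targets" is one flat list of numbers, 6 for each row, row after row: the shift along the tool's x, y, z in m, then the turn, a rotation vector about the tool's x, y, z in degrees. In form: [dx, dy, dz, ax, ay, az, dx, dy, dz, ax, ay, az, ...]. A call has 1 to 8 rows; each row shifts and turns the commanded pose from where the row before left it, along the tool's axes as they then stand; what a row does not reach is not made up. A row lasts 1/12 s, in which the tool goes at most 41.7 mm and 7.16 degrees, less where a joint would pass 70% of its speed; a pose out of reach is approached as far as the arm can. A call with a gripper value outside its range is refused whole. "gripper" is the finger opening in m, from 0 to 0.0854, set as the call begins (left out, the last holds). The fingers move at their own pace and stop on an object; "grip_force" is the grip in N (left out, the last holds). Time passes only in rows, so rows that do not move let the fingers close. It gives the time, the measured TCP pose, the force and the opening at its end, in the units of the state.
- arm.state(): the state, without advancing time (a new reading comes with each control period).
- arm.camera(name): name is "scene" or "top" or "wrist"; returns the picture (400x640x3 uint8, blue, green, red); there is no depth.
- arm.camera_model(name): a dict with "K" (3x3 intrinsics, pixels), "k1" (the pictures are not rectified: a ray, as slopes to the right and down, at radius r is drawn at 1 + k1 r^2 times it, then the intrinsics apply), "R" (3x3) and "t" (3): a world point X has camera coordinates R X + t; the wrist camera has in their place "tool_from_camera" (4x4, takes a point from camera to tool coordinates, whose origin is the TCP and whose axes are the flange's). Camera axes: x right, y down, z forward; pixel columns grow to the right and rows downward; lengths in mm; the calibration is good to about 2 mm. A picture is of the moment at which its call begins: read the wrist's pose just before it. camera_model takes no time and is no camera call.
- arm.hand_in(): hands the job in, once; it reports no verdict.
Trained networks look in the newest picture that a camera, given by its name, has taken for a name from the list of things; names that differ only in an ending like _2 or _b are one class to them, and where a whole thing is asked for, a point or a joint stands for the part that bears it (a point fixed in the world has none). Each returns a list of dicts, best first, with "confidence" (0 to 1); they miss things now and then, are a little off and sometimes report something else, mostly with a low value. They report only what shows in the picture. A call takes as long as a camera call. They do not tell look-alikes from the thing itself.
- arm.spot_in(name, camera): "position" ([x, y, z] in mm, in world coordinates, good to about 4 mm: the middle of the surface that is visible of it).
- arm.outline_of(name, camera): "region" (400x640 bool, what is visible of it).
- arm.landmark_of(name, camera): "position" ([x, y, z] in mm, in world coordinates, good to about 4 mm: a listed point, or the origin of a listed thing).
The state is a dict: "t": time; "qpos": joint angles; "joint_velocities": joint speeds; "joint_efforts": joint torques, N m; "tool_pos": TCP position; "tool_rot": TCP orientation; "force": force on the tool from outside, world axes, zero at the start; "torque": the same for the moment, N m; "grip_width": finger opening in mm.
Only numpy, scipy, OpenCV 4.12 (cv2) and the standard library are available. Lean on these libraries where they do the work, as an engineer would, in place of code of your own. Each camera call takes 0.05 s, during which the arm holds its last target.

## Working session

There is one attempt and no reset: what is moved stays moved. The work goes in short steps, Python scripts to look and compute and a tool call to move; the robot and the scene stay as the last step left them, time stands still between calls to the robot, and variables do not carry over. Pictures are saved under pics/ and viewed, and the job is handed in when it is done.

Besides the shell and the picture viewer there is one more tool, called after "Request:" as name(argument=value, ...) on one line, values as JSON. jog_arm: Moves the arm, as the interface text tells. Its arguments: {"type":"object","properties":{"targets":{"type":"array","items":{"type":"number"}},"gripper":{"type":"number"},"grip_force":{"type":"number"}},"required":["targets"]}

```bash
mkdir -p pics; ls
python3 - <<'E'
from plant import arm
import cv2,json
s=arm.state(); print({k:(v if not hasattr(v,'tolist') else v.tolist()) for k,v in s.items()})
for c in ["scene","top"]:
    im=arm.camera(c); cv2.imwrite(f"pics/{c}0.png",im)
    m=arm.camera_model(c); print(c,{k:(v.tolist() if hasattr(v,'tolist') else v) for k,v in m.items()})
    for n in ["scraper","hook_stand","board","crust_1","espresso_cup"]:
        pass
print(arm.camera_model("wrist"))
E
```

```text
pics
{'t': 0.0, 'qpos': [-1.230823574133039, 0.6293805576571525, 0.03842976944152924, 1.5183855544575364, -0.026984328617048442, 0.9962940327000976, -0.01998426104631645], 'joint_velocities': [-0.0007401275588517818, -0.0012773598098208686, -0.0014691506112750592, 2.1387292081481984e-05, 0.000510082268974175, 0.0018052338977480036, -0.0013242035429003034], 'joint_efforts': [0.00025646468202467076, -56.3411021232605, 1.2265017628669739, -19.344359636306763, 0.01095093903131783, 0.010592338512651622, -3.7887205905917654e-06], 'tool_pos': [256.29390382320923, 596.6450096030396, 230.36094943664682], 'tool_rot': [-3.1396432109954606, 3.388754566890917e-05, 2.7358536586900675], 'force': [0.7029329478872888, 0.38193746029515546, 0.15515726761109375], 'torque': [0.0405672152485563, -0.013057884456744422, -0.015199881955593702], 'grip_width': 85.24905238827316}
scene {'K': [[511.30892291432286, 0.0, 309.489447035254], [0.0, 511.30892291432286, 189.5353689377459], [0.0, 0.0, 1.0]], 'k1': -0.038656956710061044, 'R': [[0.7747683210117731, -0.6322444080142348, 0.0010282467252961068], [-0.47279022
[... 451 characters left out ...]
01338929426192], [0.28982061575265206, -0.014291622794019956, -0.9569742735322966]], 't': [19.882176628715147, 603.3041596721852, 1156.291736851721]}
{'K': array([[326.72227329,   0.        , 324.89686517],
       [  0.        , 326.72227329, 202.83702702],
       [  0.        ,   0.        ,   1.        ]]), 'k1': -0.03659061171940044, 'tool_from_camera': array([[-3.98582904e-04, -9.63879526e-01, -2.66338321e-01,
         6.70912364e+01],
       [ 9.99999904e-01, -3.35558282e-04, -2.82141558e-04,
         2.69959042e-01],
       [ 1.82578442e-04, -2.66338407e-01,  9.63879567e-01,
        -1.42126178e+02],
       [ 0.00000000e+00,  0.00000000e+00,  0.00000000e+00,
         1.00000000e+00]])}
```

View pics/scene0.png

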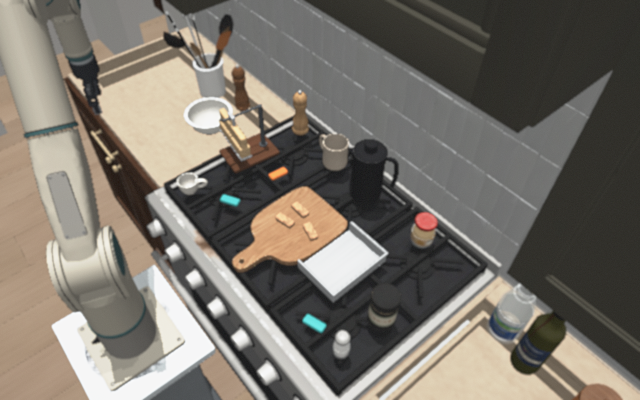

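View pics/top0.png

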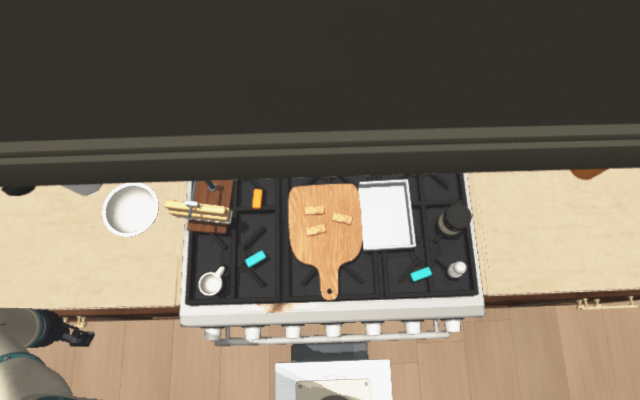

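Run:
```python
from plant import arm
import numpy as np
arm.camera("wrist") 
arm.camera("top"); arm.camera("scene")
for c in ["top","scene"]:
    for n in ["scraper","scraper_eye","hook_stand","hook_tip","board","tray_mouth","crust_1","espresso_cup"]:
        for r in arm.landmark_of(n,c): print(c,n,np.round(r["position"],1),round(r["confidence"],2))
print(arm.state()["t"])
```

```text
top scraper_eye [569.7 356.6 172.5] 0.91
top scraper_eye [ 385.  -364.3   -2.7] 0.29
top hook_stand [6.155e+02 3.566e+02 3.000e-01] 0.92
top hook_stand [552.6 -40.   15.5] 0.2
top hook_tip [525.7 362.8 188.5] 0.82
top board [487.9   7.2   0. ] 0.68
top tray_mouth [ 556.8 -101.9    2.6] 0.8
top crust_1 [443.4 219.1   2.7] 0.66
top crust_1 [514.6  35.3  19.7] 0.65
top crust_1 [577.   38.1  21. ] 0.61
top crust_1 [626.3 210.2   1.6] 0.54
top crust_1 [ 384.3 -269.1    1.3] 0.45
top crust_1 [549.  -42.5  14.4] 0.43
top espresso_cup [380.7 329.8   0.8] 0.67
top espresso_cup [489.9   7.8  -4. ] 0.6
scene scraper [565.4 363.9  68.4] 0.75
scene scraper_eye [562.7 359.7 171.5] 0.75
scene hook_stand [610.7 356.3  -3.6] 0.76
scene hook_stand [552.9 -41.5  16.8] 0.56
scene hook_tip [524.9 364.7 187.7] 0.91
scene board [809.4 158.3   5. ] 0.68
scene board [487.7   4.8  -2.9] 0.57
scene board [ 530.  -365.9    2.3] 0.5
scene tray_mouth [ 558.7 -101.7    2. ] 0.64
scene crust_1 [582.1  37.   19.5] 0.65
scene crust_1 [444.2 215.1  -4.4] 0.64
scene crust_1 [ 382.8 -266.4   -1.7] 0.62
scene crust_1 [523.   38.9  19.3] 0.58
scene crust_1 [6.301e+02 2.123e+02 4.000e-01] 0.55
scene crust_1 [554.  -43.7  19.6] 0.51
scene espresso_cup [375.5 328.3  -1.7] 0.85
1.05
```

The scraper hangs at about (567, 360) and its rib should be at z ≈ 117–158. The brown crusts lie on the board at top-view pixels (314,210), (342,218) and (316,230). The orange piece (257,198) and the turquoise ones (256,258) and (421,273) are look-alikes off the board, so I leave them alone. Next I move the wrist over the scraper's -y side for a closer look.

Request:
jog_arm(targets=[-0.0249, -0.0091, 0, 0, 0, 0, -0.0249, -0.0091, 0, 0, 0, 0, -0.0249, -0.0091, 0, 0, 0, 0, -0.0249, -0.0091, 0, 0, 0, 0, -0.0249, -0.0091, 0, 0, 0, 0, -0.0249, -0.0091, 0, 0, 0, 0, -0.0249, -0.0091, 0, 0, 0, 0, -0.0249, -0.0091, 0, 0, 0, 0], gripper=0.085)

```text
t: 1.72
tool_pos: [411.7, 450.8, 231.4]
tool_rot: [3.141, 0.0, 2.736]
force: [0.3, 0.2, -0.6]
grip_width: 85.1
```

Request:
jog_arm(targets=[0, 0, 0, 0, 0, 6.5, 0, 0, 0, 0, 0, 6.5, 0, 0, 0, 0, 0, 6.5, 0, 0, 0, 0, 0, 6.5, 0, 0, 0, 0, 0, 6.5, 0, 0, 0, 0, 0, 6.5, 0, 0, 0, 0, 0, 6.5, 0, 0, 0, 0, 0, 6.5])

```text
t: 2.38
tool_pos: [410.8, 451.8, 231.4]
tool_rot: [3.142, -0.0, 1.823]
force: [-0.4, -0.2, 0.2]
grip_width: 84.7
```

Request:
jog_arm(targets=[0, 0, 0, 0, 0, 6.5, 0, 0, 0, 0, 0, 6.5, 0, 0, 0, 0, 0, 6.5, -0.0165, 0.0207, 0, 0, 0, 0, -0.0165, 0.0207, 0, 0, 0, 0, -0.0165, 0.0207, 0, 0, 0, 0, -0.0165, 0.0207, 0, 0, 0, 0, -0.0165, 0.0207, 0, 0, 0, 0])

```text
t: 3.05
tool_pos: [507.9, 360.2, 231.4]
tool_rot: [3.142, -0.0, 1.488]
force: [-0.4, 0.5, -0.3]
grip_width: 84.8
```

Request:
jog_arm(targets=[-0.0165, 0.0207, 0, 0, 0, 0, -0.0165, 0.0207, 0, 0, 0, 0, -0.0165, 0.0207, 0, 0, 0, 0, 0, 0, 0, 0, 0, 0, 0, 0, 0, 0, 0, 0])

```text
t: 3.47
tool_pos: [566.3, 304.3, 231.3]
tool_rot: [3.141, 0.001, 1.484]
force: [-0.0, 0.7, 0.3]
grip_width: 85.2
```

```bash
cat > h.py <<'E'
import numpy as np, cv2
from plant import arm
from scipy.spatial.transform import Rotation as Ro
def cam(name,state=None):
    m=arm.camera_model(name); K=np.array(m["K"]);k1=m["k1"]
    if name=="wrist":
        Rt=Ro.from_euler("xyz",state["tool_rot"]).as_matrix(); T=np.array(m["tool_from_camera"])
        Rwc=Rt@T[:3,:3]; c=Rt@T[:3,3]+np.array(state["tool_pos"])
        R=Rwc.T; t=-R@c
    else: R=np.array(m["R"]);t=np.array(m["t"])
    return K,k1,R,t
def proj(X,C):
    K,k1,R,t=C
    p=np.atleast_2d(X)@R.T+t; s=p[:,:2]/p[:,2:]; r2=(s**2).sum(1,keepdims=True); s=s*(1+k1*r2)
    return s*[K[0,0],K[1,1]]+[K[0,2],K[1,2]]
def unproj(uv,C,z):
    K,k1,R,t=C
    d=(np.atleast_2d(uv).astype(float)-[K[0,2],K[1,2]])/[K[0,0],K[1,1]]; s=d.copy()
    for _ in range(20): s=d/(1+k1*(s**2).sum(1,keepdims=True))
    ray=np.c_[s,np.ones(len(s))]@R; c=-R.T@t
    return c+ray*((z-c[2])/ray[:,2])[:,None]
E
python3 - <<'E'
from h import *
s=arm.state(); im=arm.camera("wrist"); cv2.imwrite("pics/w1.png",im)
print(s["t"],s["tool_pos"],s["tool_rot"])
for n in ["scraper","scraper_eye","hook_tip","hook_stand"]:
    for r in arm.landmark_of(n,"wrist"): print(n,np.round(r["position"],1),round(r["confidence"],2))
np.save("w1.npy",np.r_[s["tool_pos"],s["tool_rot"]])
E
```

```text
3.4667 [566.31841656 304.34082259 231.29413158] [3.14094033e+00 6.65876107e-04 1.48403278e+00]
scraper [565.6 360.4  71. ] 0.76
scraper_eye [567.2 356.3 166.4] 0.63
hook_tip [527.  363.5 190.7] 0.68
hook_stand [6.106e+02 3.487e+02 3.000e-01] 0.96
```

View pics/w1.png

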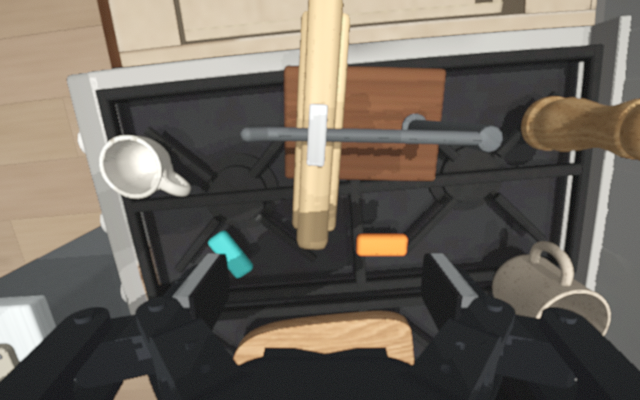

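The wrist view shows the scraper's rib from its lower end at about (313,246) up to (325,0), with the strap at (317,135) on the hook arm. The hook tip is at (248,135) and the post at (490,138). I'll overlay the scraper model on this picture to refine its pose.

```bash
cat > ov.py <<'E'
from h import *
def box(x0,x1,y0,y1,z0,z1):
    P=np.array([[x,y,z] for x in(x0,x1) for y in(y0,y1) for z in(z0,z1)],float)
    E=[(i,j) for i in range(8) for j in range(i) if bin(i^j).count("1")==1]
    return P,E
def draw(im,C,pose,parts,col):
    x,y,z,a=pose; R=np.array([[np.cos(a),-np.sin(a),0],[np.sin(a),np.cos(a),0],[0,0,1]])
    for P,E in parts:
        W=P@R.T+[x,y,z]
        for i,j in E:
            q=proj(np.linspace(W[i],W[j],8),C)*SC+OFF
            cv2.polylines(im,[np.round(q).astype(int)],False,col,1,cv2.LINE_AA)
SCR=[box(-19,19,-85,85,0,46),box(-11,11,-84,84,46,87),box(-5,5,-17,17,87,118)]
ST=[box(-85,85,-60,60,0,14),box(-75,55,-4,4,176,184),box(51,59,-4,4,0,184)]
E
python3 - <<'E'
import ov; from ov import *
st=np.load("w1.npy"); C=cam("wrist",dict(tool_pos=st[:3],tool_rot=st[3:]))
im=cv2.imread("pics/w1.png")[0:260,200:520]; ov.SC=2.4; ov.OFF=np.array([-200,0])*2.4
im=cv2.resize(im,None,fx=2.4,fy=2.4,interpolation=cv2.INTER_CUBIC)
draw(im,C,(566,360,71,-.085),SCR,(0,0,255)); draw(im,C,(611.5,356.5,0,-.085),ST,(0,255,0))
cv2.imwrite("pics/o1.png",im[:600,:768])
E
```

```text
(no output)
```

View pics/o1.png

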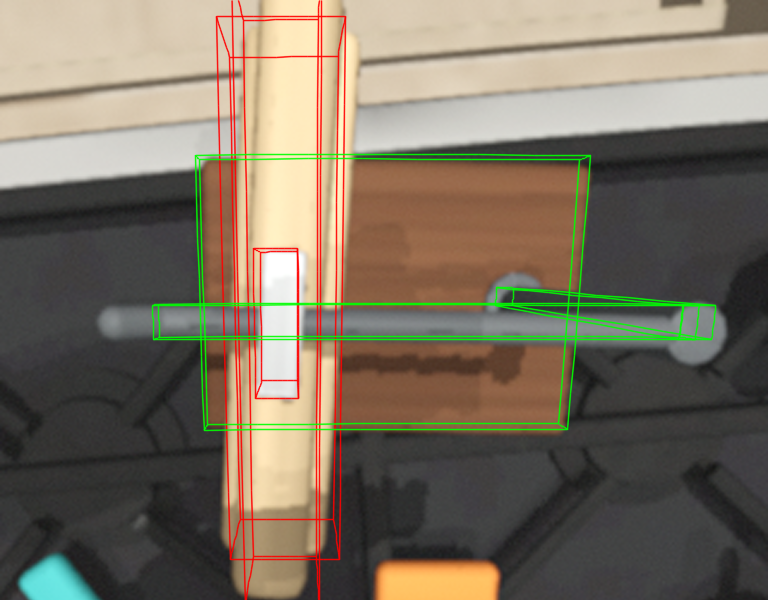

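Run:
```python
from h import *
im=cv2.imread("pics/w1.png")
a=cv2.resize(im[0:100,270:390],None,fx=6,fy=6,interpolation=cv2.INTER_CUBIC)
b=cv2.resize(im[90:190,270:390],None,fx=6,fy=6,interpolation=cv2.INTER_CUBIC)
c=cv2.resize(im[170:270,270:390],None,fx=6,fy=6,interpolation=cv2.INTER_CUBIC)
for n,x in zip("abc",(a,b,c)):
    cv2.imwrite(f"pics/w1{n}.png",x)
```

```text
(no output)
```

View pics/w1a.png

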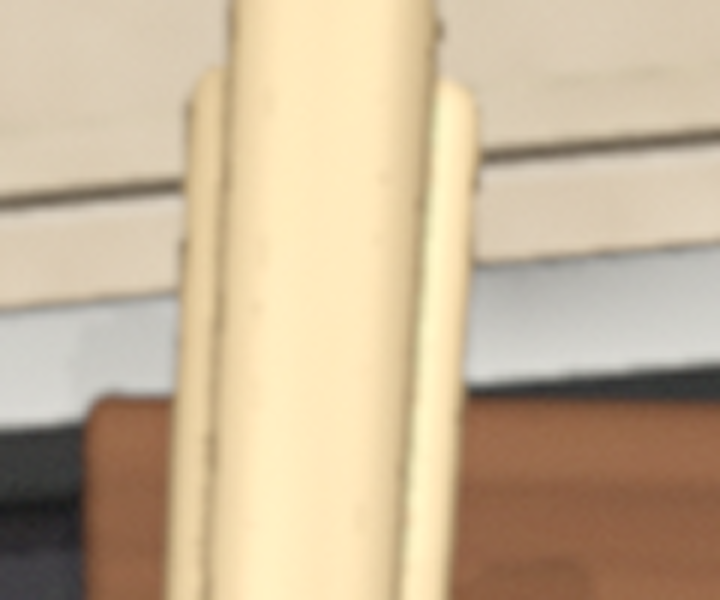

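View pics/w1b.png

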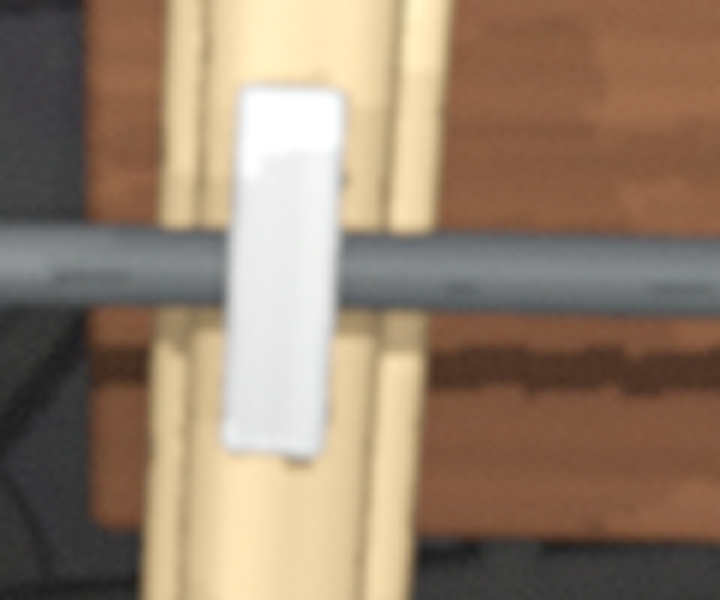

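View pics/w1c.png

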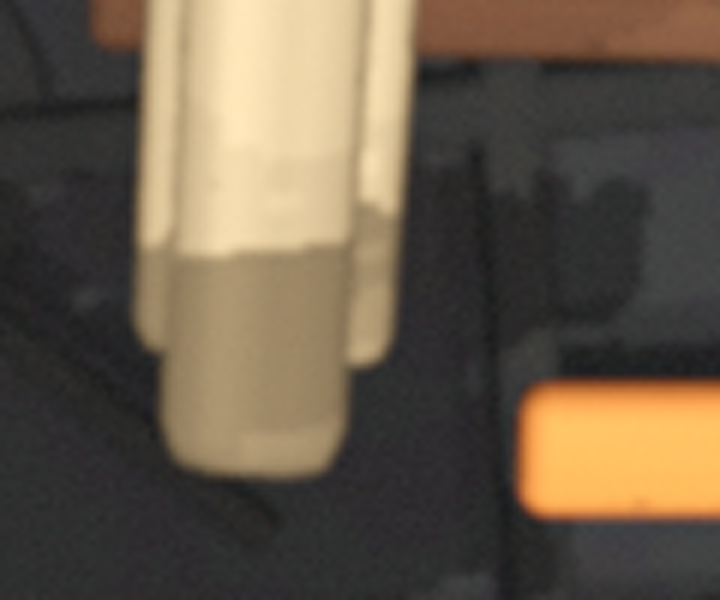

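```bash
cat > fit.py <<'E'
from h import *
from scipy.optimize import least_squares
st=np.load("w1.npy"); C=cam("wrist",dict(tool_pos=st[:3],tool_rot=st[3:]))
edges=[(-11,84,[(308,25),(304.2,115),(300,195)]),(11,84,[(340.8,25),(335.8,106.7),(328.3,203.3)]),
(-19,43,[(300.8,50),(295.8,156.7)]),(19,43,[(348.3,50),(340,156.7)])]
cor=[((-5,17,118),(310,104.7)),((5,17,118),(327.5,105)),((5,-17,118),(324.2,165.3)),((-5,-17,118),(307.5,165))]
ends=[((0,-84,83),249.2),((-17,-85,43),229),((17,85,43),12.5)]
def W(P,p):
    x,y,z,a,b,c=p; return np.atleast_2d(P)@Ro.from_euler("zyx",[a,b,c]).as_matrix().T+[x,y,z]
def res(p):
    r=[]
    for ex,ez,pts in edges:
        q=proj(W(np.c_[np.full(40,ex),np.linspace(-84,84,40),np.full(40,ez)],p),C); o=np.argsort(q[:,1])
        for u,v in pts: r.append(np.interp(v,q[o,1],q[o,0])-u)
    for P,uv in cor: r+=list(proj(W(P,p),C)[0]-uv)
    for P,v in ends: r.append(proj(W(P,p),C)[0,1]-v)
    r+=[(p[2]-71)/2,p[4]/.02,p[5]/.03]
    return np.array(r,float)
s=least_squares(res,[566,360,71,-.13,0,0],loss="soft_l1")
print(np.round(s.x,3)); print(np.round(s.fun,1))
# hook arm line: tip & post top
print("arm pts z180:",unproj([(248,135),(400,137.5)],C,184))
print("tip z188",unproj([(248,134)],C,188))
E
python3 fit.py
```

```text
[ 5.67380e+02  3.59042e+02  6.64960e+01 -1.48000e-01 -2.00000e-03
 -3.00000e-03]
[-1.3 -1.4 -0.6  1.3  0.9  1.9 -2.3 -1.3  1.1  1.7 -0.1 -0.5  0.4  0.3
  0.   0.6 -0.4 -0.2 -1.2  0.4  0.2 -2.3 -0.1 -0.1]
arm pts z180: [[527.82299012 363.26687679 184.        ]
 [614.19789719 354.30298594 184.        ]]
tip z188 [[528.84942689 363.99159804 188.        ]]
```

Fit result: scraper at (567.4, 359, z ≈ 71) with yaw -0.148, and the stand at yaw about -0.10, which agrees with the description. I'll align 54 mm off centre on the -y side and descend.

Request:
jog_arm(targets=[0, 0, 0, 0, 0, 3.5, 0.0003, -0.007, 0, 0, 0, 0, 0, 0, 0.018, 0, 0, 0, 0, 0, 0.018, 0, 0, 0, 0, 0, 0.018, 0, 0, 0, 0, 0, 0.018, 0, 0, 0, 0, 0, 0.018, 0, 0, 0, 0, 0, 0, 0, 0, 0])

```text
t: 4.38
tool_pos: [554.6, 307.7, 137.9]
tool_rot: [-3.136, 0.004, 1.43]
force: [-0.2, -0.8, -0.3]
grip_width: 85.2
```

Run:
```python
from h import *
s=arm.state(); im=arm.camera("wrist"); cv2.imwrite("pics/w2.png",im); print(s["tool_pos"],s["tool_rot"],s["force"])
im=arm.camera("scene"); cv2.imwrite("pics/s2.png",cv2.resize(im[60:220,140:340],None,fx=4,fy=4)[:600,:800])
```

```text
[554.57021392 307.73155337 137.87178235] [-3.13561368  0.00363877  1.42961362] [-0.21469406 -0.79014807 -0.29902666]
```

View pics/w2.png

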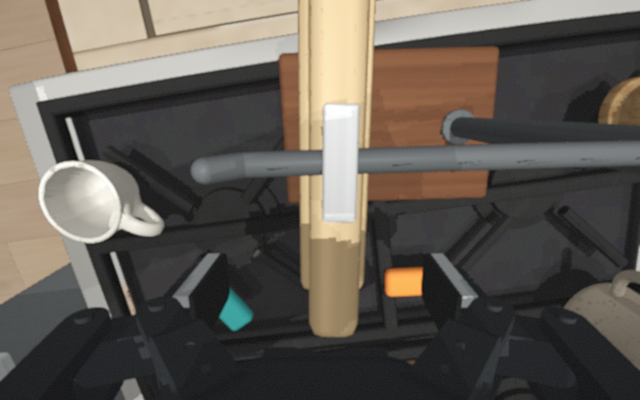

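View pics/s2.png

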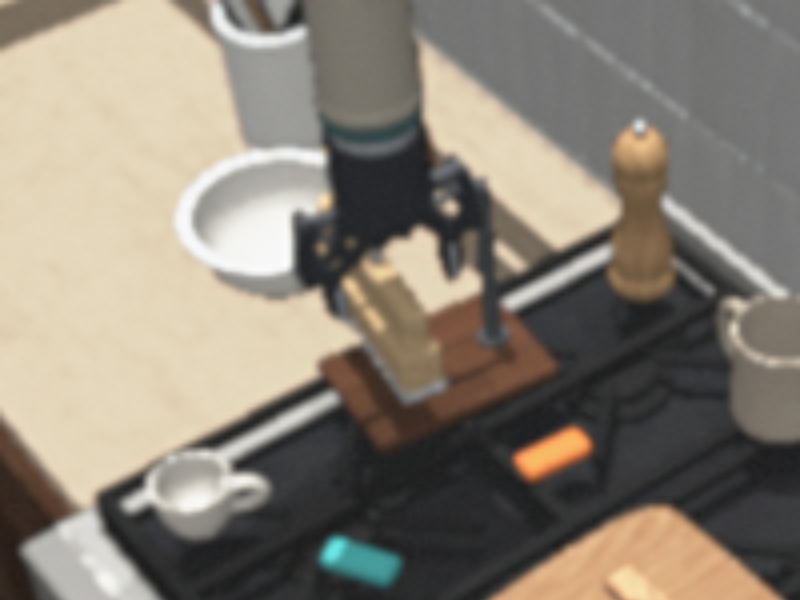

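Request:
jog_arm(targets=[0, 0.0025, 0, 0, 0, 0, 0, 0, 0, 0, 0, 0, 0, 0, 0, 0, 0, 0])

```text
t: 4.73
tool_pos: [561.4, 307.7, 142.6]
tool_rot: [3.14, -0.001, 1.427]
force: [-0.6, -0.2, 0.3]
grip_width: 85.2
```

Run:
```python
from h import *
s=arm.state(); print(s["t"],s["tool_pos"],s["tool_rot"],s["qpos"],s["joint_velocities"])
```

```text
4.7333 [561.39644298 307.70618868 142.6332114 ] [ 3.13971051e+00 -1.40638970e-03  1.42694693e+00] [-0.75032515  0.73930914  0.34932353  1.63877941 -0.32145888  0.81826504
 -0.40800318] [ 0.00078436  0.00399797 -0.00311137  0.00779886 -0.00174584 -0.00017898
  0.00093525]
```

Run:
```python
from h import *
s=arm.state(); im=arm.camera("wrist"); np.save("w3.npy",np.r_[s["tool_pos"],s["tool_rot"]]); cv2.imwrite("pics/w3raw.png",im)
cv2.imwrite("pics/w3.png",cv2.resize(im[:360,260:400],None,fx=4,fy=1.65,interpolation=cv2.INTER_CUBIC))
```

```text
(no output)
```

View pics/w3.png

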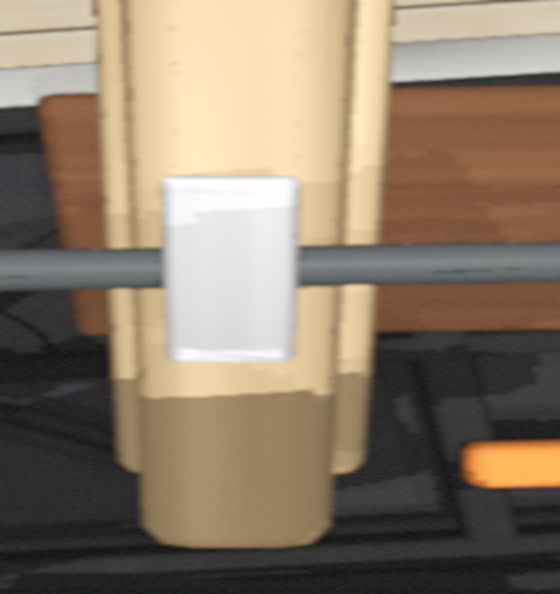

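Request:
jog_arm(targets=[-0.002, -0.0022, 0, 0, 0, 0, 0, 0, 0.01, 0, 0, 0, 0, 0, 0.0105, 0, 0, 0, 0, 0, 0, 0, 0, 0, 0, 0, 0, 0, 0, 0])

```text
t: 5.2
tool_pos: [557.1, 305.3, 119.4]
tool_rot: [-3.139, 0.002, 1.427]
force: [0.5, 0.3, 0.2]
grip_width: 85.0
```

Request:
jog_arm(targets=[0, 0, 0, 0, 0, 0, 0, 0, 0, 0, 0, 0], gripper=0.03, grip_force=20)

```text
t: 5.37
tool_pos: [558.3, 305.8, 120.9]
tool_rot: [3.141, -0.0, 1.427]
force: [-1.1, 0.3, 0.5]
grip_width: 63.1
```

Run:
```python
from h import *
s=arm.state(); print(s["tool_pos"],s["tool_rot"],s["force"],s["grip_width"])
im=arm.camera("wrist"); 
cv2.imwrite("pics/w4.png",im)
```

```text
[558.29068726 305.76087376 120.8521553 ] [ 3.14134295e+00 -1.05782445e-04  1.42677905e+00] [-1.09919937  0.28120757  0.45154282] 63.12263921959793
```

View pics/w4.png

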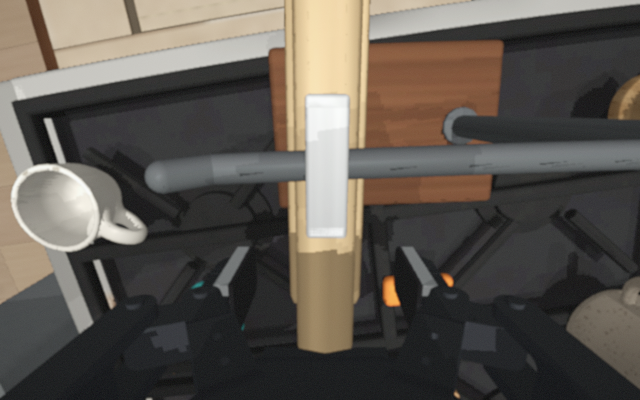

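The rib (columns 297–353, mid 325) is centred between the fingers, so I close on it.

Request:
jog_arm(targets=[0, 0, 0, 0, 0, 0, 0, 0, 0, 0, 0, 0, 0, 0, 0, 0, 0, 0, 0, 0, 0, 0, 0, 0], gripper=0.015, grip_force=25)

```text
t: 5.75
tool_pos: [558.2, 305.8, 121.1]
tool_rot: [3.141, -0.0, 1.427]
force: [-0.8, 0.5, 0.6]
grip_width: 21.7
```

Request:
jog_arm(targets=[0, 0, 0, 0, 0, 0, 0, 0, 0, 0, 0, 0, 0, 0, 0, 0, 0, 0], gripper=0, grip_force=90)

```text
t: 6.0
tool_pos: [558.3, 305.9, 121.1]
tool_rot: [3.141, -0.001, 1.427]
force: [-0.3, 0.7, 3.0]
grip_width: 20.7
```

Run:
```python
from h import *
s=arm.state(); print(s["tool_pos"],s["tool_rot"],s["force"],s["torque"],s["grip_width"])
im=arm.camera("wrist"); 
cv2.imwrite("pics/w5.png",im)
```

```text
[558.26135649 305.94085221 121.11517791] [ 3.14119823e+00 -5.61252259e-04  1.42685710e+00] [-0.2706948   0.68944065  2.9736941 ] [ 1.73156545e-01  6.32523485e-02 -1.65003460e-06] 20.66738044555263
```

View pics/w5.png

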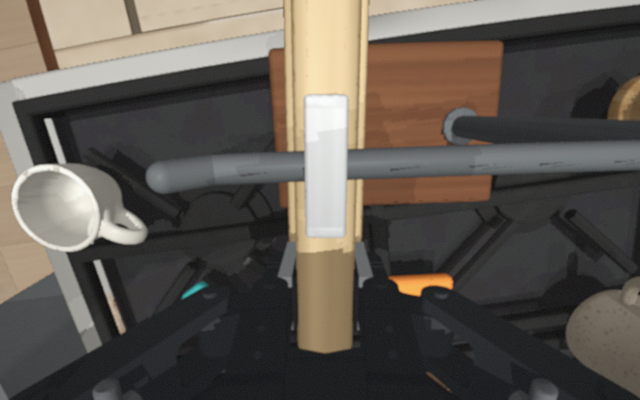

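Request:
jog_arm(targets=[0, 0, -0.003, 0, 0, 0, 0, 0, -0.003, 0, 0, 0, 0, 0, -0.003, 0, 0, 0, 0, 0, -0.003, 0, 0, 0, 0, 0, -0.001, 0, 0, 0, 0, 0, 0, 0, 0, 0, 0, 0, 0, 0, 0, 0])

```text
t: 6.63
tool_pos: [558.0, 305.7, 133.8]
tool_rot: [-3.141, 0.0, 1.427]
force: [0.1, 0.4, -3.5]
grip_width: 21.0
```

Run:
```python
from h import *
s=arm.state(); print(s["tool_pos"],s["tool_rot"],s["force"],s["torque"],s["grip_width"])
im=arm.camera("wrist"); cv2.imwrite("pics/w6.png",im)
im=arm.camera("scene"); cv2.imwrite("pics/s6.png",cv2.resize(im[60:220,140:340],None,fx=4,fy=4)[:600,:800])
```

```text
[558.00948418 305.7056671  133.79805229] [-3.14149724e+00  4.20621604e-05  1.42682638e+00] [ 0.14473281  0.41870721 -3.49206869] [-0.15588881  0.00081941  0.03272832] 21.026029282544375
```

View pics/w6.png

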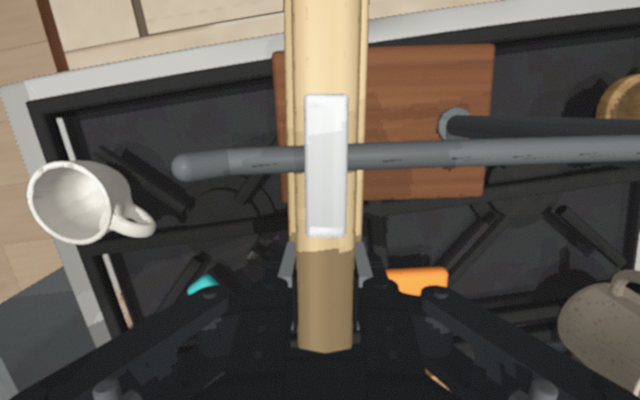

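View pics/s6.png

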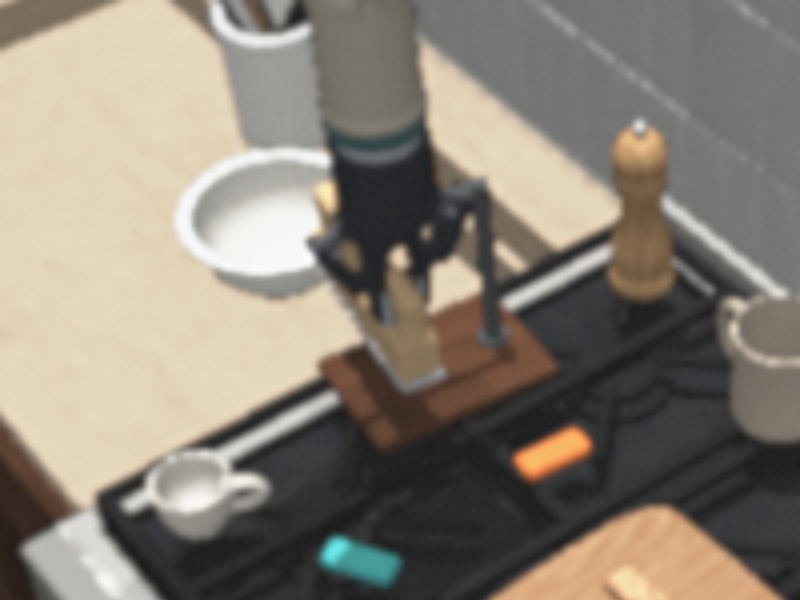

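Request:
jog_arm(targets=[-0.0002, -0.005, 0, 0, 0, 0, -0.0002, -0.005, 0, 0, 0, 0, -0.0002, -0.005, 0, 0, 0, 0, -0.0002, -0.005, 0, 0, 0, 0, -0.0002, -0.005, 0, 0, 0, 0, -0.0002, -0.005, 0, 0, 0, 0, -0.0002, -0.005, 0, 0, 0, 0])

```text
t: 7.32
tool_pos: [522.6, 309.5, 133.9]
tool_rot: [-3.142, -0.0, 1.427]
force: [0.1, -0.2, -2.4]
grip_width: 21.3
```

Run:
```python
from h import *
s=arm.state(); print(s["tool_pos"],s["tool_rot"],s["force"],s["torque"],s["grip_width"])
im=arm.camera("wrist"); cv2.imwrite("pics/w7.png",im)
```

```text
[522.59116058 309.51911501 133.87958329] [-3.14150962e+00 -1.11373528e-04  1.42698174e+00] [ 0.07569789 -0.18487577 -2.37855319] [-0.13727641  0.0524518   0.01493798] 21.29312648111888
```

View pics/w7.png

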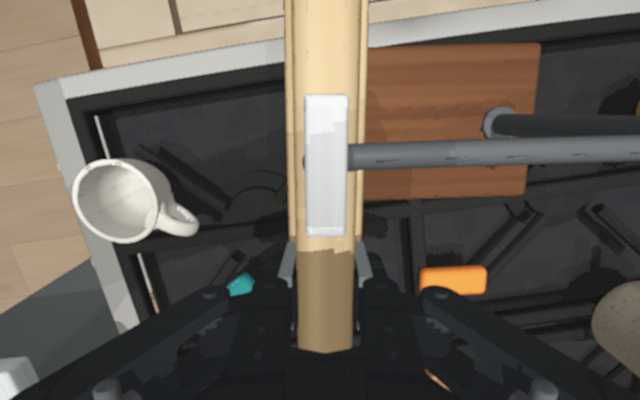

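No contact: the force is just the scraper's weight, and the tip is only just inside the strap. I draw it on clear.

Request:
jog_arm(targets=[-0.0003, -0.006, 0, 0, 0, 0, -0.0003, -0.006, 0, 0, 0, 0, -0.0003, -0.006, 0, 0, 0, 0, -0.0003, -0.006, 0, 0, 0, 0, -0.0003, -0.006, 0, 0, 0, 0, -0.0003, -0.006, 0, 0, 0, 0, -0.0003, -0.006, 0, 0, 0, 0, -0.0003, -0.006, 0, 0, 0, 0])

```text
t: 8.03
tool_pos: [474.8, 313.9, 133.8]
tool_rot: [-3.142, -0.0, 1.427]
force: [-0.5, -0.3, -2.7]
grip_width: 21.0
```

Run:
```python
from h import *
s=arm.state(); print(s["tool_pos"],s["tool_rot"],s["force"],s["torque"],s["grip_width"])
im=arm.camera("wrist"); cv2.imwrite("pics/w8.png",im)
im=arm.camera("top"); cv2.imwrite("pics/t8.png",im)
for n in ["board","tray_mouth","crust_1","espresso_cup"]:
    for r in arm.landmark_of(n,"top"): print(n,np.round(r["position"],1),round(r["confidence"],2))
```

```text
[474.75806317 313.94881448 133.82294985] [-3.14154675e+00 -5.78690357e-05  1.42677109e+00] [-0.54944575 -0.27570762 -2.66027708] [-0.12752442  0.00094414 -0.02818765] 20.981129158695776
board [ 4.909e+02  7.200e+00 -2.000e-01] 0.76
tray_mouth [ 557.5 -103.1    6. ] 0.75
tray_mouth [ 386.1 -363.1    2.7] 0.29
crust_1 [518.7  35.9  21.5] 0.76
crust_1 [624.4 208.5   0.9] 0.71
crust_1 [441.8 218.8   1.9] 0.64
crust_1 [576.7  38.2  15.6] 0.6
crust_1 [549.6 -39.5  17.7] 0.51
espresso_cup [380.6 328.   -0.5] 0.83
espresso_cup [575.2  40.   21.7] 0.18
```

View pics/w8.png

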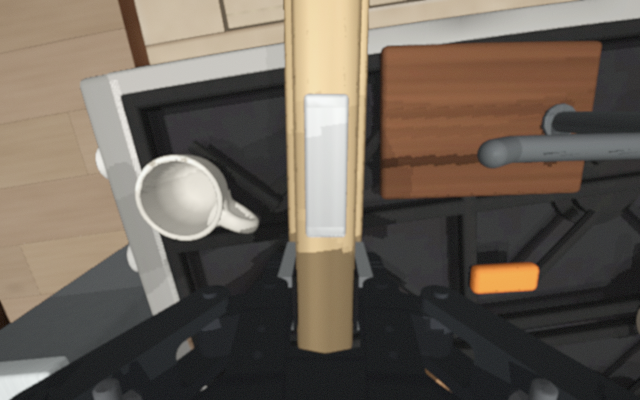

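View pics/t8.png

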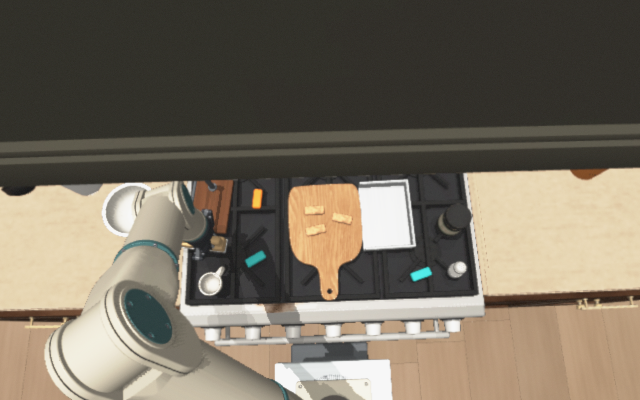

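The scraper is off the hook: the tip at (495,152) is well clear of the strap. Next I refine the board and tray pose with an overlay in the top and scene pictures.

```bash
cat > bd.py <<'E'
import ov,sys; from ov import *
BD=[box(-107,107,-44,172,0,18),box(-30,30,-172,-44,0,18),box(109,254,-36,164,0,4),box(109,258,-40,168,0,40)]
pose=tuple(map(float,sys.argv[1:5])); tag=sys.argv[5]
for name,f,(r0,r1,c0,c1) in (("top","pics/t8.png",(170,310,270,430)),("scene","pics/scene0.png",(170,310,220,400))):
    C=cam(name); ov.SC=4.4; ov.OFF=np.array([-c0,-r0])*4.4
    im=cv2.resize(cv2.imread(f)[r0:r1,c0:c1],None,fx=4.4,fy=4.4,interpolation=cv2.INTER_CUBIC)
    if tag!="x": draw(im,C,pose,BD,(0,0,255))
    cv2.imwrite(f"pics/b_{name}_{tag}.png",im[:600,:800])
E
python3 bd.py 489 6.5 0 -1.527 a
```

```text
(no output)
```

View pics/b_top_a.png

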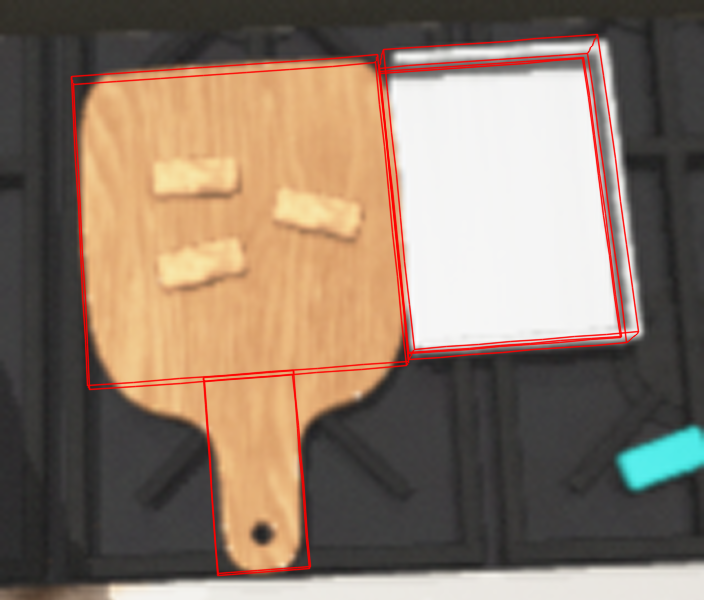

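View pics/b_scene_a.png

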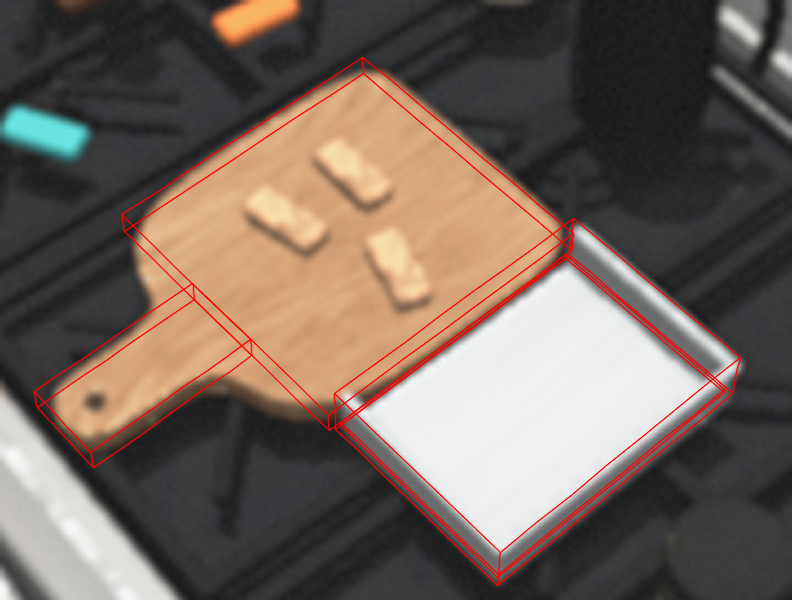

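The overlay fits to about 2–3 mm. I'll use board pose (488, 4.5, yaw -1.53). Next: raise 30 mm, carry the scraper to the board's -x side, and turn it about 79°.

Request:
jog_arm(targets=[0, 0, -0.01, 0, 0, 0, 0, 0, -0.01, 0, 0, 0, 0, 0, -0.01, 0, 0, 0, 0, 0, 0, 0, 0, 0])

```text
t: 8.67
tool_pos: [477.2, 314.6, 166.7]
tool_rot: [3.138, -0.003, 1.426]
force: [0.5, 0.2, -2.2]
grip_width: 21.3
```

Request:
jog_arm(targets=[-0.0265, 0.0063, 0, 0, 0, 0, -0.0265, 0.0063, 0, 0, 0, 0, -0.0265, 0.0063, 0, 0, 0, 0, -0.0265, 0.0063, 0, 0, 0, 0, -0.0265, 0.0063, 0, 0, 0, 0, -0.0265, 0.0063, 0, 0, 0, 0, -0.0265, 0.0063, 0, 0, 0, 0, -0.0265, 0.0063, 0, 0, 0, 0])

```text
t: 9.33
tool_pos: [495.2, 95.6, 164.3]
tool_rot: [3.141, -0.0, 1.427]
force: [-0.3, -0.9, -2.8]
grip_width: 20.8
```

Request:
jog_arm(targets=[0, 0, 0, 0, 0, 5, 0, 0, 0, 0, 0, 5, 0, 0, 0, 0, 0, 5, 0, 0, 0, 0, 0, 5, 0, 0, 0, 0, 0, 5, 0, 0, 0, 0, 0, 5, 0, 0, 0, 0, 0, 5, 0, 0, 0, 0, 0, 5])

```text
t: 10.0
tool_pos: [495.1, 97.0, 164.3]
tool_rot: [3.141, -0.001, 0.724]
force: [0.2, 0.4, -2.5]
grip_width: 20.8
```

Request:
jog_arm(targets=[0, 0, 0, 0, 0, 5, 0, 0, 0, 0, 0, 5, 0, 0, 0, 0, 0, 5, 0, 0, 0, 0, 0, 5, 0, 0, 0, 0, 0, 5, 0, 0, 0, 0, 0, 5, 0, 0, 0, 0, 0, 5, 0, 0, 0, 0, 0, 4.4])

```text
t: 10.67
tool_pos: [495.0, 97.2, 164.2]
tool_rot: [-3.141, -0.001, 0.037]
force: [-0.6, -0.2, -2.2]
grip_width: 21.0
```

Request:
jog_arm(targets=[0, 0, 0, 0, 0, 0, 0, 0, 0, 0, 0, 0])

```text
t: 10.83
tool_pos: [494.9, 97.1, 164.0]
tool_rot: [-3.141, -0.0, 0.044]
force: [0.3, -0.0, -2.6]
grip_width: 20.9
```

Run:
```python
from h import *
s=arm.state(); print(s["t"],s["tool_pos"],s["tool_rot"],s["qpos"],s["force"],s["torque"],s["grip_width"])
np.save("w9.npy",np.r_[s["tool_pos"],s["tool_rot"]])
im=arm.camera("wrist"); cv2.imwrite("pics/w9.png",im)
im=arm.camera("scene"); cv2.imwrite("pics/s9.png",im)
im=arm.camera("top"); cv2.imwrite("pics/t9.png",im)
```

```text
10.8333 [494.93406347  97.11230493 163.98127567] [-3.14139631e+00 -2.91375973e-04  4.35221490e-02] [-0.7339      0.63323996  0.74691153  2.0021831  -0.63104009  0.75008567
 -1.12920405] [ 0.30213372 -0.0303914  -2.6427628 ] [ 0.00029561  0.13259539 -0.01842923] 20.851770898874722
```

View pics/w9.png

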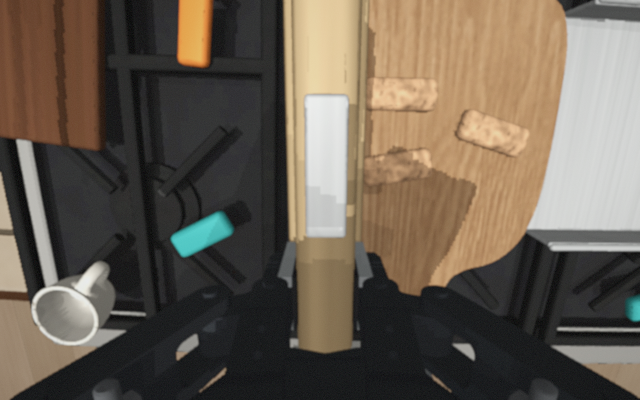

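View pics/s9.png

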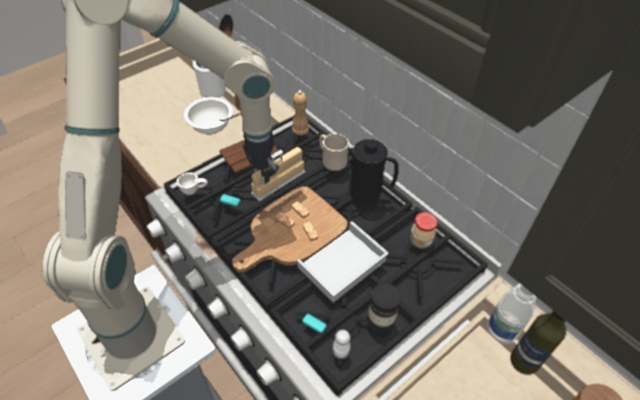

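View pics/t9.png

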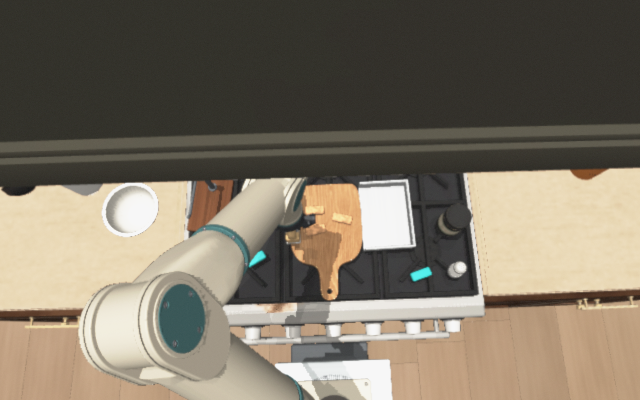

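Run:
```python
import ov; from ov import *
st=np.load("w9.npy"); C=cam("wrist",dict(tool_pos=st[:3],tool_rot=st[3:]))
BD=[box(-107,107,-44,172,0,18),box(109,254,-36,164,0,4)]
im=cv2.imread("pics/w9.png"); ov.SC=1.25; ov.OFF=np.zeros(2)
im=cv2.resize(im,None,fx=1.25,fy=1.25)
draw(im,C,(488,4.5,0,-1.53),BD,(0,0,255))
c,s_=np.cos(.0408),np.sin(.0408)
draw(im,C,(st[0]+53.9*c,st[1]+53.9*s_,st[2]-50,st[5]-np.pi/2),SCR,(0,255,0))
cv2.imwrite("pics/o9.png",im)
p=unproj([(437,95),(437,78),(432,165),(460,130),(527,140),(368,94),(366,170),(372,165)],C,30)
d=p[:,:2]-[488,4.5]; bx=np.array([.0408,-.9992]);by=np.array([.9992,.0408])
print(np.round(np.c_[d@bx,d@by],1))
```

```text
[[ -1.8  93. ]
 [ -2.9 106. ]
 [ -1.   35.9]
 [ 19.9  65.4]
 [ 78.3  57.7]
 [-57.8  93.3]
 [-57.3  31.4]
 [-52.4  35.7]]
```

View pics/o9.png

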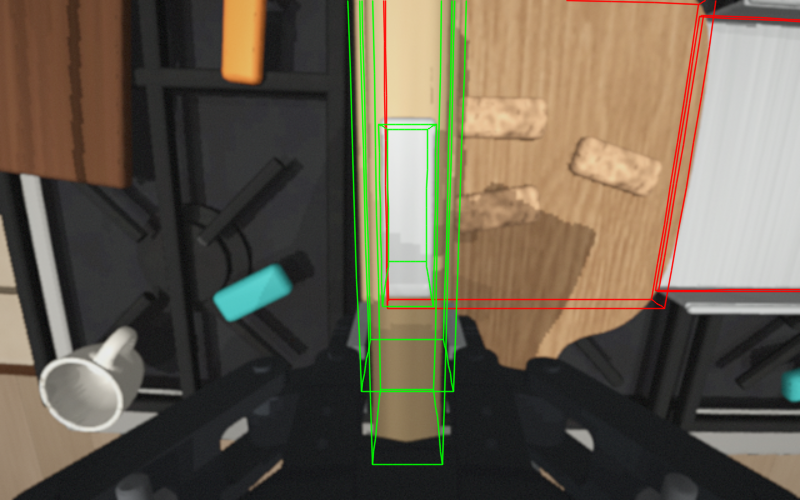

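Request:
jog_arm(targets=[0, 0, 0.014, 0, 0, 0, 0, 0, 0.014, 0, 0, 0, 0, 0, 0.014, 0, 0, 0, 0, 0, 0.014, 0, 0, 0, 0, 0, 0.014, 0, 0, 0, 0, 0, 0.01, 0, 0, 0, 0, 0, 0, 0, 0, 0])

```text
t: 11.57
tool_pos: [493.7, 96.8, 82.3]
tool_rot: [-3.142, 0.003, 0.041]
force: [-0.8, 0.2, -2.7]
grip_width: 21.0
```

Run:
```python
from h import *
s=arm.state(); print(s["t"],s["tool_pos"],s["tool_rot"],s["force"],s["torque"],s["grip_width"])
np.save("w10.npy",np.r_[s["tool_pos"],s["tool_rot"]])
im=arm.camera("wrist"); cv2.imwrite("pics/w10.png",im)
im=arm.camera("scene"); cv2.imwrite("pics/s10.png",cv2.resize(im[130:290,210:400],None,fx=4,fy=3.75,interpolation=cv2.INTER_CUBIC))
```

```text
11.5667 [493.73786485  96.83587084  82.28552393] [-3.14156041e+00  3.02096540e-03  4.14837980e-02] [-0.83154723  0.1586496  -2.73812354] [-0.00971566  0.17364916 -0.0142701 ] 21.01562214410075
```

View pics/w10.png

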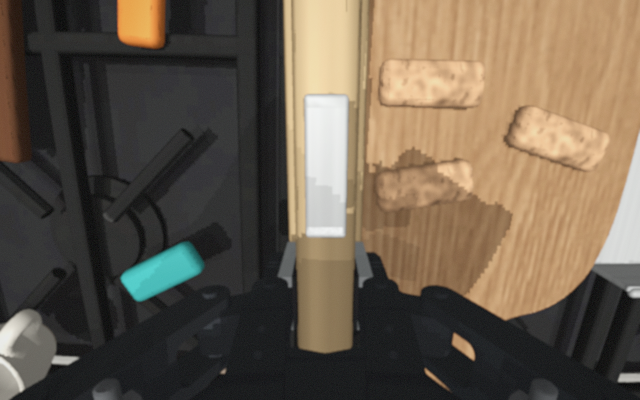

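View pics/s10.png

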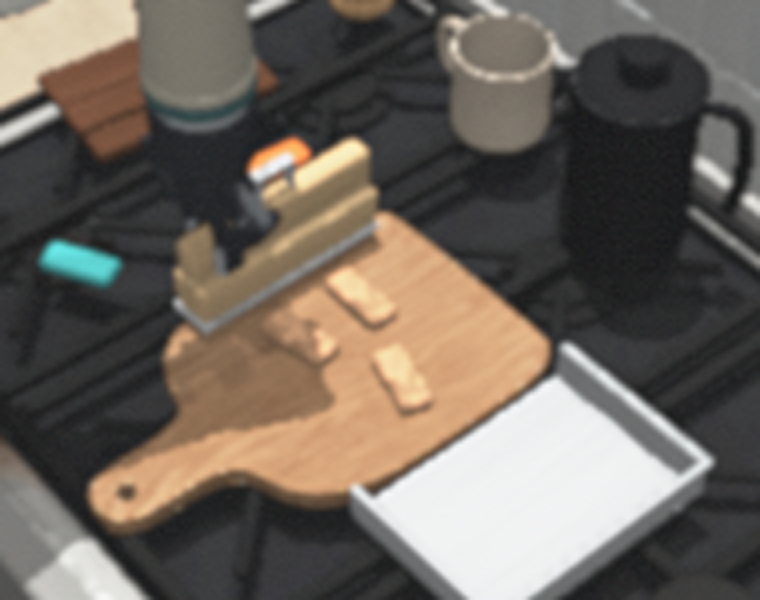

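Request:
jog_arm(targets=[0, 0, 0.004, 0, 0, 0, 0, 0, 0.004, 0, 0, 0, 0, 0, 0.002, 0, 0, 0, 0, 0, 0, 0, 0, 0])

```text
t: 12.0
tool_pos: [494.7, 97.0, 73.6]
tool_rot: [-3.141, 0.0, 0.041]
force: [-0.7, -1.0, -2.0]
grip_width: 21.2
```

Request:
jog_arm(targets=[0, 0, 0.0015, 0, 0, 0, 0, 0, 0, 0, 0, 0, 0, 0, 0, 0, 0, 0])

```text
t: 12.25
tool_pos: [494.9, 96.8, 72.3]
tool_rot: [-3.142, -0.0, 0.041]
force: [-0.9, -0.1, -3.5]
grip_width: 21.1
```

Request:
jog_arm(targets=[0, 0, 0.0015, 0, 0, 0, 0, 0, 0, 0, 0, 0, 0, 0, 0, 0, 0, 0])

```text
t: 12.5
tool_pos: [494.8, 96.9, 70.8]
tool_rot: [-3.142, 0.0, 0.041]
force: [0.2, 0.9, -2.1]
grip_width: 20.9
```

Request:
jog_arm(targets=[0, 0, 0.001, 0, 0, 0, 0, 0, 0, 0, 0, 0, 0, 0, 0, 0, 0, 0])

```text
t: 12.75
tool_pos: [494.8, 96.8, 69.7]
tool_rot: [-3.142, 0.0, 0.041]
force: [0.1, -0.1, -2.8]
grip_width: 20.9
```

Request:
jog_arm(targets=[0, 0, 0.001, 0, 0, 0, 0, 0, 0, 0, 0, 0, 0, 0, 0, 0, 0, 0])

```text
t: 13.0
tool_pos: [494.9, 96.8, 68.8]
tool_rot: [-3.142, -0.0, 0.041]
force: [0.4, 0.1, -1.8]
grip_width: 20.9
```

Request:
jog_arm(targets=[0, 0, 0.001, 0, 0, 0, 0, 0, 0, 0, 0, 0, 0, 0, 0, 0, 0, 0])

```text
t: 13.25
tool_pos: [495.0, 96.9, 68.8]
tool_rot: [-3.141, -0.001, 0.041]
force: [-2.8, -0.4, 10.4]
grip_width: 21.0
```

Run:
```python
from h import *
s=arm.state(); print(s["t"],s["tool_pos"],s["tool_rot"],s["force"],s["torque"],s["grip_width"])
im=arm.camera("wrist"); cv2.imwrite("pics/w11.png",im)
im=arm.camera("scene"); cv2.imwrite("pics/s11.png",cv2.resize(im[150:250,230:350],None,fx=6,fy=6,interpolation=cv2.INTER_CUBIC))
```

```text
13.25 [494.96814258  96.85470881  68.81342835] [-3.14054072e+00 -6.89706370e-04  4.07546370e-02] [-2.82565254 -0.36642003 10.38432454] [ 0.00510503  0.55918985 -0.01525567] 21.036627034169825
```

View pics/s11.png

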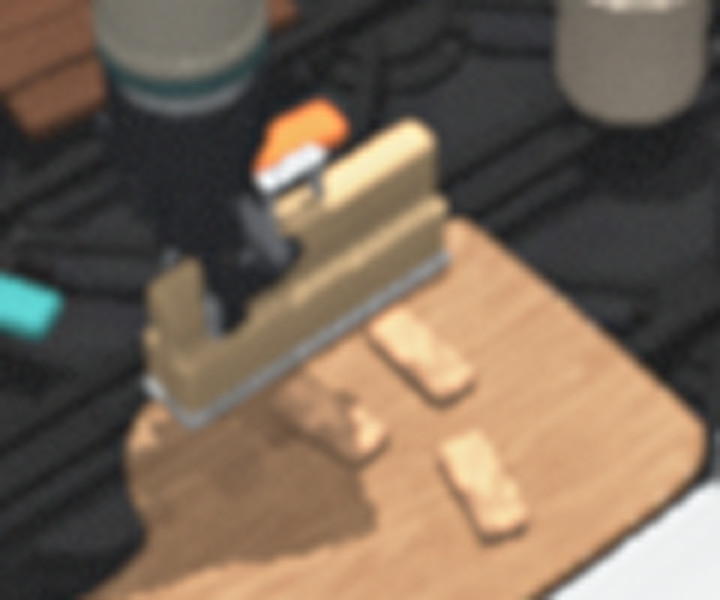

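Contact with the board at TCP z = 68.8. I raise a hair and push along tool +y, which is the board's +x.

Request:
jog_arm(targets=[0, 0, -0.0015, 0, 0, 0, 0, 0.004, 0, 0, 0, 0, 0, 0.007, 0, 0, 0, 0, 0, 0.007, 0, 0, 0, 0, 0, 0.007, 0, 0, 0, 0, 0, 0.007, 0, 0, 0, 0, 0, 0.007, 0, 0, 0, 0, 0, 0.007, 0, 0, 0, 0])

```text
t: 14.02
tool_pos: [496.7, 49.8, 69.2]
tool_rot: [3.141, 0.0, 0.04]
force: [0.6, 0.2, -3.5]
grip_width: 21.1
```

Request:
jog_arm(targets=[0, 0.007, 0, 0, 0, 0, 0, 0.007, 0, 0, 0, 0, 0, 0.007, 0, 0, 0, 0, 0, 0.007, 0, 0, 0, 0, 0, 0.007, 0, 0, 0, 0, 0, 0.007, 0, 0, 0, 0, 0, 0.007, 0, 0, 0, 0, 0, 0.004, 0, 0, 0, 0])

```text
t: 14.68
tool_pos: [499.0, -3.4, 69.4]
tool_rot: [3.141, -0.0, 0.04]
force: [-0.4, -0.3, -2.3]
grip_width: 21.0
```

Run:
```python
from h import *
s=arm.state(); print(s["t"],s["tool_pos"],s["tool_rot"],s["force"],s["torque"],s["grip_width"])
im=arm.camera("wrist"); cv2.imwrite("pics/w12.png",im)
im=arm.camera("scene"); cv2.imwrite("pics/s12.png",cv2.resize(im[150:310,220:410],None,fx=4,fy=3.75,interpolation=cv2.INTER_CUBIC))
```

```text
14.6833 [498.98208582  -3.43823933  69.37924904] [ 3.14096899e+00 -2.67727985e-04  3.99171320e-02] [-0.43640638 -0.28733479 -2.34401903] [0.09573057 0.14246272 0.0504915 ] 20.992438303181228
```

View pics/s12.png

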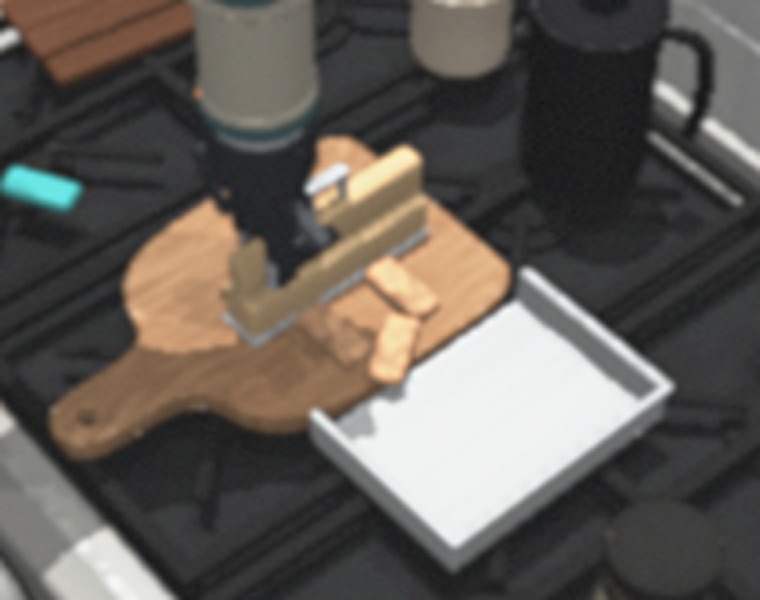

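View pics/w12.png

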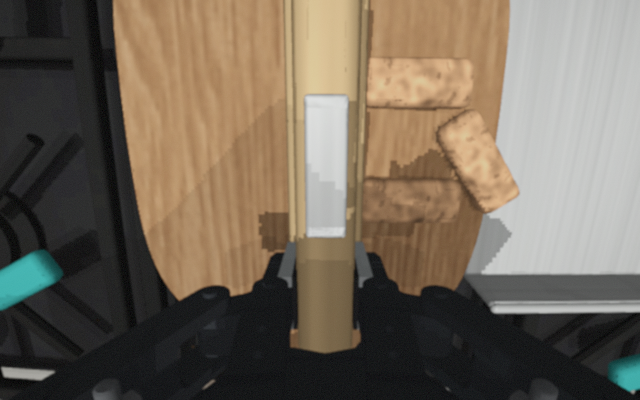

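The crusts are moving together ahead of the scraper, so I continue.

Request:
jog_arm(targets=[0, 0.006, 0, 0, 0, 0, 0, 0.006, 0, 0, 0, 0, 0, 0.006, 0, 0, 0, 0, 0, 0.006, 0, 0, 0, 0, 0, 0.006, 0, 0, 0, 0, 0, 0.006, 0, 0, 0, 0, 0, 0.006, 0, 0, 0, 0, 0, 0.006, 0, 0, 0, 0])

```text
t: 15.45
tool_pos: [500.9, -50.7, 69.3]
tool_rot: [3.142, 0.0, 0.041]
force: [0.3, -0.1, -2.2]
grip_width: 21.2
```

Request:
jog_arm(targets=[0, 0.006, 0, 0, 0, 0, 0, 0.006, 0, 0, 0, 0, 0, 0.006, 0, 0, 0, 0, 0, 0.006, 0, 0, 0, 0, 0, 0.006, 0, 0, 0, 0, 0, 0.005, 0, 0, 0, 0])

```text
t: 15.95
tool_pos: [502.3, -85.9, 69.3]
tool_rot: [3.141, -0.0, 0.041]
force: [-0.3, -0.0, -2.7]
grip_width: 21.1
```

Run:
```python
from h import *
s=arm.state(); print(s["t"],s["tool_pos"],s["tool_rot"],s["force"],s["torque"],s["grip_width"])
im=arm.camera("wrist"); cv2.imwrite("pics/w13.png",im)
im=arm.camera("scene"); cv2.imwrite("pics/s13.png",cv2.resize(im[150:310,220:410],None,fx=4,fy=3.75,interpolation=cv2.INTER_CUBIC))
```

```text
15.95 [502.32427507 -85.86364701  69.30802703] [ 3.14130739e+00 -6.71510295e-05  4.06334268e-02] [-0.26647358 -0.03877637 -2.73376154] [ 0.06676964  0.10808484 -0.00163682] 21.141113961139038
```

View pics/s13.png

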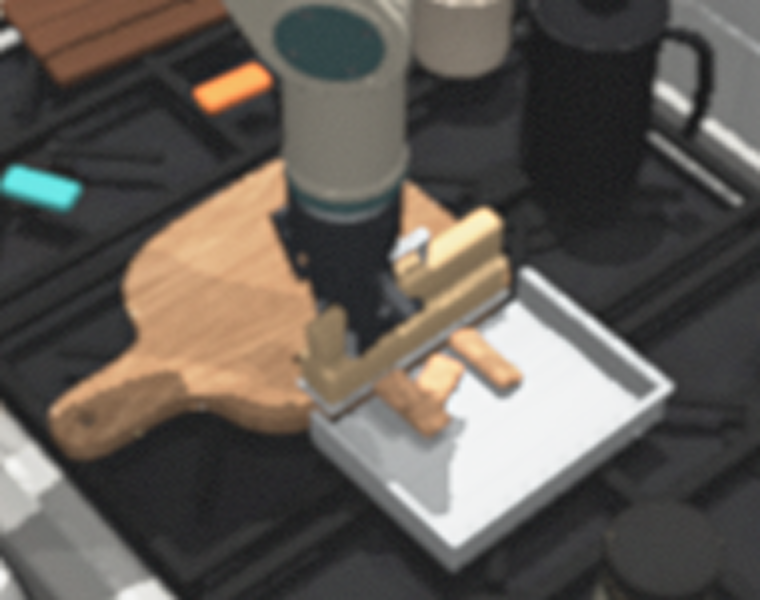

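View pics/w13.png

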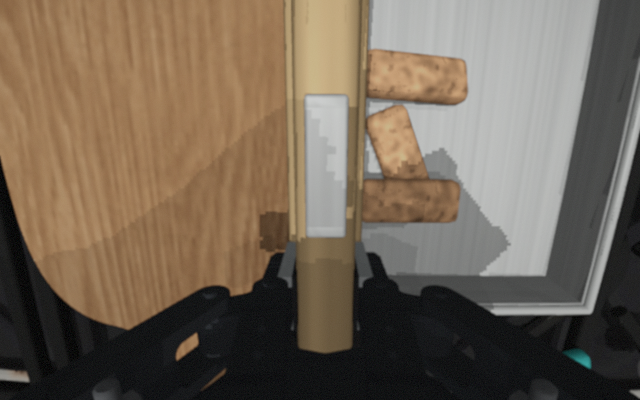

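All three are dropping into the tray. I push about 26 mm past the edge to clear the sill.

Request:
jog_arm(targets=[0, 0.005, 0, 0, 0, 0, 0, 0.005, 0, 0, 0, 0, 0, 0.005, 0, 0, 0, 0, 0, 0.005, 0, 0, 0, 0, 0, 0.006, 0, 0, 0, 0, 0, 0, 0, 0, 0, 0])

```text
t: 16.55
tool_pos: [503.5, -113.1, 69.5]
tool_rot: [3.14, -0.001, 0.039]
force: [-0.0, -0.1, -2.2]
grip_width: 20.4
```

Run:
```python
from h import *
s=arm.state(); print(s["t"],s["tool_pos"],s["tool_rot"],s["force"],s["torque"],s["grip_width"])
im=arm.camera("wrist"); cv2.imwrite("pics/w14.png",im)
im=arm.camera("scene"); cv2.imwrite("pics/s14.png",cv2.resize(im[150:310,220:410],None,fx=4,fy=3.75,interpolation=cv2.INTER_CUBIC))
```

```text
16.55 [ 503.5137338  -113.08561267   69.48500971] [ 3.13987515e+00 -6.84811485e-04  3.89340078e-02] [-0.04424281 -0.13428438 -2.24114412] [-0.03725769  0.11023369  0.02216683] 20.423981506538812
```

View pics/s14.png

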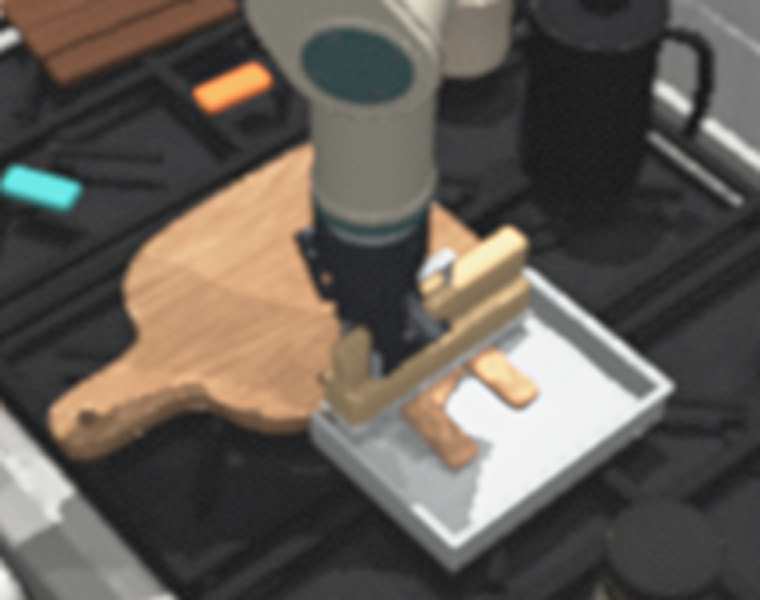

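View pics/w14.png

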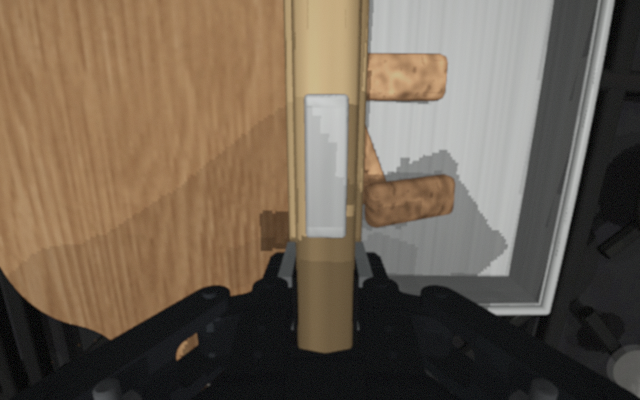

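Request:
jog_arm(targets=[0, 0, -0.006, 0, 0, 0, 0, 0, -0.012, 0, 0, 0, 0, 0, -0.012, 0, 0, 0, 0, -0.015, 0, 0, 0, 0, 0, -0.02, 0, 0, 0, 0, 0, -0.02, 0, 0, 0, 0, 0, -0.02, 0, 0, 0, 0, 0, 0, 0, 0, 0, 0])

```text
t: 17.32
tool_pos: [499.6, -30.1, 99.1]
tool_rot: [-3.137, 0.002, 0.048]
force: [-0.5, 0.9, -2.9]
grip_width: 21.1
```

Run:
```python
from h import *
s=arm.state(); print(s["t"],s["tool_pos"],s["tool_rot"],s["force"],s["torque"],s["grip_width"])
im=arm.camera("wrist"); cv2.imwrite("pics/w15.png",im)
im=arm.camera("scene"); cv2.imwrite("pics/s15.png",cv2.resize(im[150:310,220:410],None,fx=4,fy=3.75,interpolation=cv2.INTER_CUBIC))
```

```text
17.3167 [499.56912599 -30.07274154  99.08696096] [-3.13668739e+00  2.08640371e-03  4.77228812e-02] [-0.47887167  0.85855652 -2.89315025] [0.00920554 0.19305818 0.04447186] 21.13219792647755
```

View pics/s15.png

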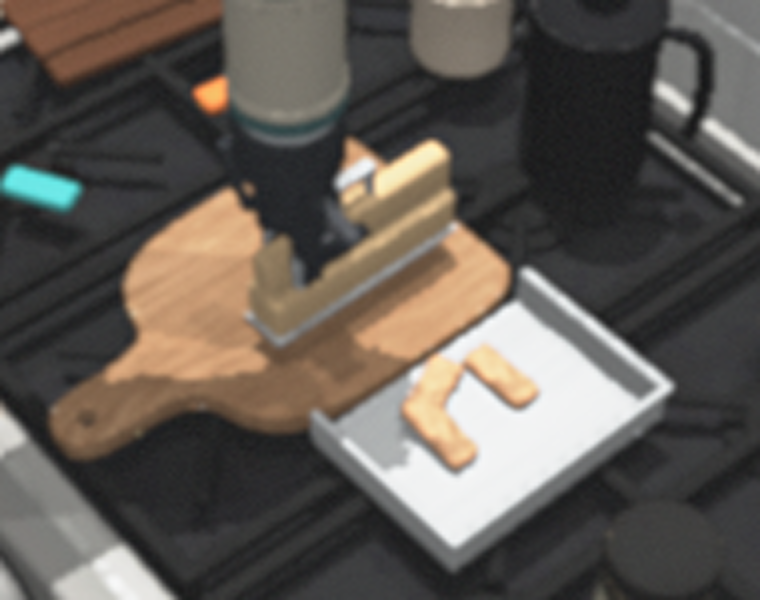

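View pics/w15.png

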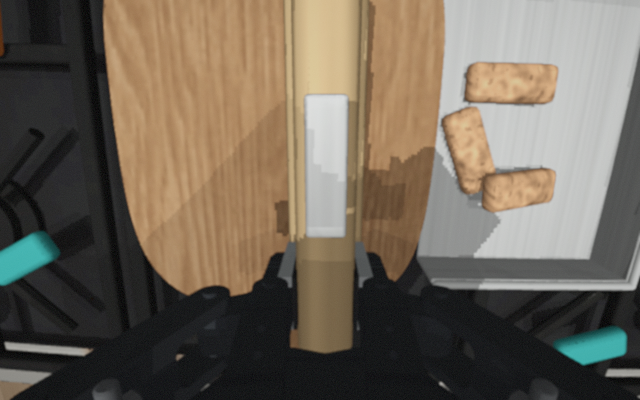

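Run:
```python
from h import *
im=arm.camera("wrist"); s=arm.state(); print(s["tool_pos"],s["tool_rot"]); C=cam("wrist",s)
cv2.imwrite("pics/w16.png",cv2.resize(im[40:230,400:600],None,fx=3.8,fy=3.1,interpolation=cv2.INTER_CUBIC))
for z,pts in ((18,[(444,20),(440,110),(443,120),(452,190),(493,170),(467,85),(484,190)]),):
    p=unproj(pts,C,z); d=p[:,:2]-[488,4.5]; print(np.round(np.c_[d@[.0408,-.9992],d@[.9992,.0408]],1))
arm.camera("top")
for n in ["crust_1"]:
    for c in ("wrist","top"):
        for r in arm.landmark_of(n,c):
            d=np.array(r["position"])[:2]-[488,4.5]; print(c,np.round(r["position"],1),np.round([d@[.0408,-.9992],d@[.9992,.0408]]),round(r["confidence"],2))
```

```text
[500.45550623 -35.95320734  99.63942727] [ 3.14116753e+00 -5.07453474e-04  4.18835092e-02]
[[115.2 135.3]
 [117.2  80.8]
 [119.8  74.3]
 [130.8  26.3]
 [158.3  40.7]
 [133.7  96.7]
 [153.7  26.3]]
wrist [ 5.920e+02 -1.499e+02  2.000e-01] [159.  98.] 0.87
wrist [442.4 217.6  -0.7] [-215.  -37.] 0.79
wrist [ 383.1 -266.9   -1.6] [ 267. -116.] 0.7
wrist [ 542.5 -131.3    6.8] [138.  49.] 0.67
wrist [ 521.4 -161.    14. ] [167.  27.] 0.55
top [ 520.9 -161.    15.9] [167.  26.] 0.63
top [ 6.280e+02  2.086e+02 -5.000e-01] [-198.  148.] 0.63
top [ 384.7 -269.5    2.9] [ 270. -114.] 0.46
top [ 586.7 -152.     2.4] [160.  92.] 0.44
```

View pics/w16.png

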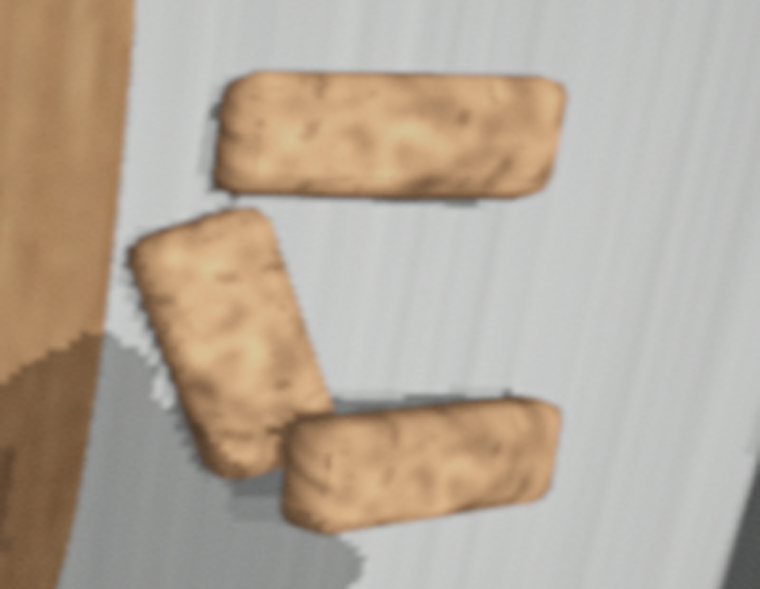

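All three crusts lie inside the tray (board x ≈ 115–190), one leaning on its neighbour, and the board is clear. Now I take the scraper back to mid-board and lower it.

Request:
jog_arm(targets=[0, -0.015, 0, 0, 0, 0, 0, -0.015, 0, 0, 0, 0, 0, -0.015, 0, 0, 0, 0, 0, 0, 0.01, 0, 0, 0, 0, 0, 0.01, 0, 0, 0, 0, 0, 0.006, 0, 0, 0, 0, 0, 0, 0, 0, 0, 0, 0, 0, 0, 0, 0])

```text
t: 18.28
tool_pos: [498.0, 7.4, 72.7]
tool_rot: [3.141, 0.001, 0.039]
force: [1.1, -1.0, -3.0]
grip_width: 21.1
```

Request:
jog_arm(targets=[0, 0, 0.0015, 0, 0, 0, 0, 0, 0, 0, 0, 0, 0, 0, 0, 0, 0, 0])

```text
t: 18.53
tool_pos: [498.6, 8.6, 72.0]
tool_rot: [3.142, -0.0, 0.04]
force: [-0.5, 0.0, -1.9]
grip_width: 21.1
```

Request:
jog_arm(targets=[0, 0, 0.001, 0, 0, 0, 0, 0, 0, 0, 0, 0, 0, 0, 0, 0, 0, 0])

```text
t: 18.78
tool_pos: [498.5, 9.0, 70.9]
tool_rot: [-3.142, -0.0, 0.041]
force: [1.0, 0.6, -3.4]
grip_width: 21.3
```

Request:
jog_arm(targets=[0, 0, 0.001, 0, 0, 0, 0, 0, 0, 0, 0, 0, 0, 0, 0, 0, 0, 0])

```text
t: 19.03
tool_pos: [498.4, 9.0, 69.8]
tool_rot: [-3.142, 0.0, 0.041]
force: [-0.3, 0.7, -2.9]
grip_width: 21.4
```

Request:
jog_arm(targets=[0, 0, 0.0008, 0, 0, 0, 0, 0, 0, 0, 0, 0, 0, 0, 0, 0, 0, 0])

```text
t: 19.28
tool_pos: [498.5, 8.9, 69.0]
tool_rot: [-3.142, -0.0, 0.041]
force: [-0.3, 0.4, -2.3]
grip_width: 21.1
```

Request:
jog_arm(targets=[0, 0, 0.0005, 0, 0, 0, 0, 0, 0, 0, 0, 0, 0, 0, 0, 0, 0, 0])

```text
t: 19.53
tool_pos: [498.5, 8.9, 68.8]
tool_rot: [-3.141, -0.0, 0.041]
force: [-0.5, -0.3, 3.9]
grip_width: 21.0
```

Run:
```python
from h import *
s=arm.state(); print(s["t"],s["tool_pos"],s["tool_rot"],s["force"],s["torque"],s["grip_width"])
im=arm.camera("scene"); cv2.imwrite("pics/s17.png",cv2.resize(im[150:310,220:410],None,fx=4,fy=3.75,interpolation=cv2.INTER_CUBIC))
```

```text
19.5333 [498.53211179   8.9341529   68.83283711] [-3.14127773e+00 -3.83891498e-04  4.09009627e-02] [-0.52498355 -0.32112696  3.91295593] [0.02001885 0.30972357 0.00200419] 21.016001008399336
```

View pics/s17.png

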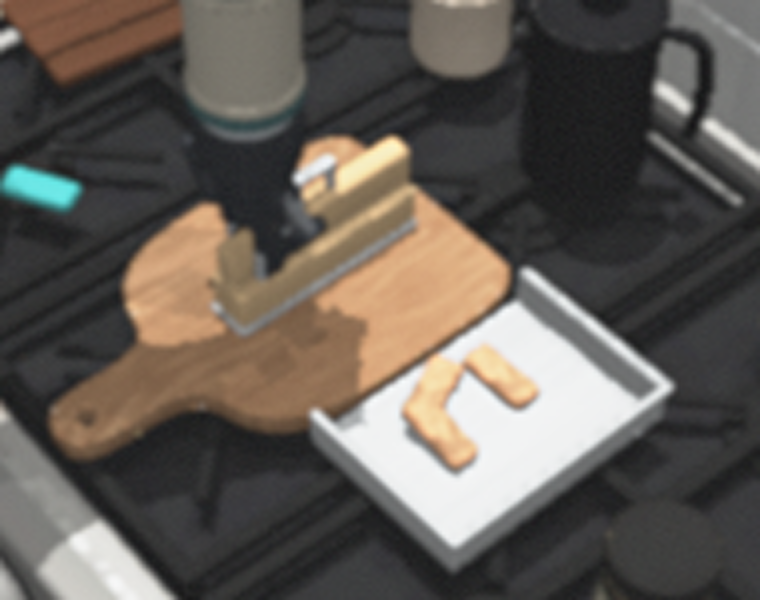

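The sole is in contact, so I release and withdraw upward.

Request:
jog_arm(targets=[0, 0, 0, 0, 0, 0, 0, 0, 0, 0, 0, 0, 0, 0, 0, 0, 0, 0, 0, 0, 0, 0, 0, 0, 0, 0, 0, 0, 0, 0], gripper=0.06, grip_force=20)

```text
t: 20.0
tool_pos: [498.5, 8.9, 68.4]
tool_rot: [3.141, -0.0, 0.041]
force: [-0.6, 0.1, 0.3]
grip_width: 60.0
```

Run:
```python
from h import *
s=arm.state(); print(s["t"],s["tool_pos"],s["tool_rot"],s["force"],s["torque"],s["grip_width"])
im=arm.camera("wrist"); cv2.imwrite("pics/w18.png",im)
```

```text
20.0 [498.51667711   8.86237975  68.43761622] [ 3.14147503e+00 -5.56594940e-05  4.09674708e-02] [-0.60811049  0.09966901  0.31521669] [-0.09125683  0.00219966  0.03640646] 60.046611342874506
```

View pics/w18.png

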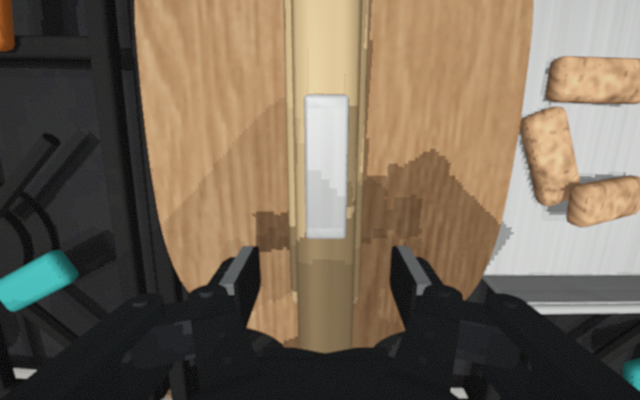

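Request:
jog_arm(targets=[0, 0, -0.008, 0, 0, 0, 0, 0, -0.015, 0, 0, 0, 0, 0, -0.02, 0, 0, 0, 0, 0, -0.025, 0, 0, 0, 0, 0, -0.025, 0, 0, 0, 0, 0, -0.025, 0, 0, 0, 0, 0, -0.025, 0, 0, 0, 0, 0, 0, 0, 0, 0])

```text
t: 20.72
tool_pos: [501.0, 8.1, 216.0]
tool_rot: [-3.142, -0.008, 0.041]
force: [0.2, -0.6, 0.3]
grip_width: 59.8
```

Request:
jog_arm(targets=[-0.01, 0, -0.01, 0, 0, 0, -0.02, 0, -0.01, 0, 0, 0, -0.02, 0, -0.01, 0, 0, 0, 0, 0, 0, 0, 0, 0, 0, 0, 0, 0, 0, 0])

```text
t: 21.13
tool_pos: [448.1, 7.1, 242.0]
tool_rot: [-3.14, -0.001, 0.041]
force: [0.6, 0.3, 0.1]
grip_width: 59.9
```

Run:
```python
from h import *
s=arm.state(); print(s["t"],s["tool_pos"],s["tool_rot"],s["force"],s["grip_width"])
im=arm.camera("wrist"); cv2.imwrite("pics/w19.png",im)
im=arm.camera("scene"); cv2.imwrite("pics/s19.png",im)
cv2.imwrite("pics/s19c.png",cv2.resize(im[150:310,220:410],None,fx=4,fy=3.75,interpolation=cv2.INTER_CUBIC))
arm.camera("top")
for n in ["scraper","scraper_eye","espresso_cup","crust_1","salt_shaker","tea_tin","mug"]:
  for c in ("scene","wrist"):
    for r in arm.landmark_of(n,c): print(c,n,np.round(r["position"],1),round(r["confidence"],2))
```

```text
21.1333 [448.05229874   7.09939254 241.97568199] [-3.14038827e+00 -8.63116874e-04  4.08053259e-02] [0.56088183 0.2869928  0.1452764 ] 59.94526388113941
scene scraper [553.8  16.8  17.9] 0.74
wrist scraper [550.7   8.7  15.1] 0.7
scene scraper_eye [549.7  13.4 116. ] 0.83
wrist scraper_eye [556.2  10.3 116.7] 0.66
scene espresso_cup [375.4 329.9  -0.7] 0.68
wrist espresso_cup [381.3 327.6  -2.3] 0.85
scene crust_1 [448.5 212.9  -1.8] 0.65
scene crust_1 [ 527.  -160.6   17.2] 0.63
scene crust_1 [ 546.9 -127.     4.9] 0.63
scene crust_1 [ 592.8 -149.5    4.3] 0.61
scene crust_1 [ 382.3 -266.9    1.1] 0.47
scene crust_1 [626.5 212.7  -0.8] 0.43
wrist crust_1 [ 544.7 -133.6    8.6] 0.96
wrist crust_1 [442.8 219.8  -0.8] 0.92
wrist crust_1 [ 378.3 -267.    -3.8] 0.91
wrist crust_1 [ 594.3 -149.6    3.5] 0.66
wrist crust_1 [ 522.  -161.4    9.9] 0.62
scene salt_shaker [ 381.6 -364.2   -2.4] 0.55
wrist salt_shaker [ 384.5 -368.    -1.2] 0.88
scene tea_tin [ 528.  -364.9    4.8] 0.77
scene mug [809.1 157.4   4.7] 0.74
```

View pics/s19.png

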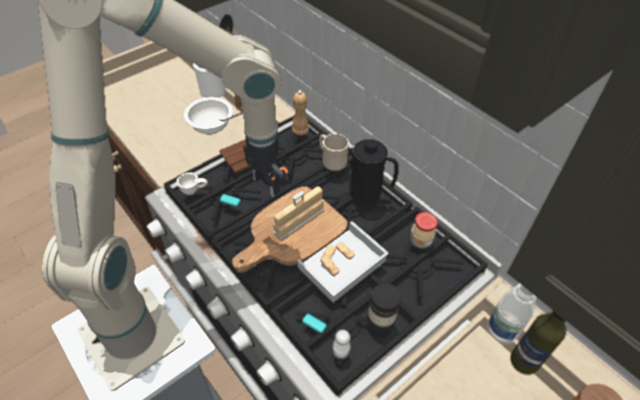

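View pics/s19c.png

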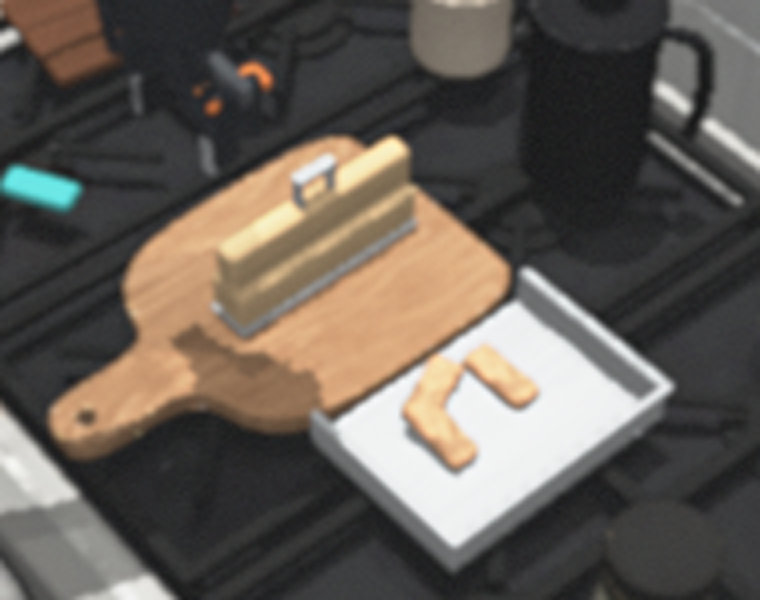

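View pics/w19.png

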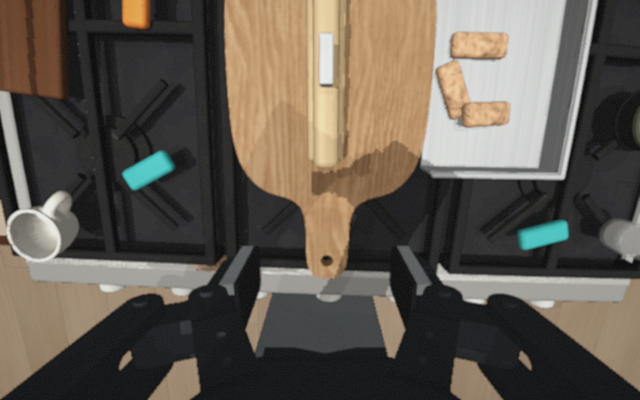

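The scraper stands upright on the cleared board with its strap at (315,180) in the crop. All three crusts are in the tray, and the cup, salt shaker, tea tin and mug are where they were. I hand in.

```bash
python3 -c "
from plant import arm
print(arm.hand_in())"
```

```text
the job is handed in; nothing more can be done
None
```

The job was handed in at about 21 s of the 50 s allowed.

**What I did:**
- **Hook:** I gripped the scraper's rib 54 mm beside the strap, lifted it 13 mm and drew it off the hook. The forces I read between moves while drawing it off stayed near the scraper's own weight (about 2–3.5 N).
- **Crusts:** I turned the scraper and swept all three crusts off the board into the tray in one pass, using only the scraper.
- **Placing:** I stood the scraper on its sole at mid-board, let go and withdrew.

**Last checks:**
- The scraper is upright on the board, with its sole measured at z ≈ 15–18 mm (board top 18 mm) and its strap eye at z ≈ 116 mm.
- All three crusts are in the tray past the board edge. One leans slightly on its neighbour (measured z 10–17 mm), so it does not lie flat on the tray floor.
- The cup, mug, salt shaker, tea tin and the orange and turquoise look-alikes are still in place; I didn't touch any of them.
- The highest force reading was about 10 N, when the sole first touched the board.
- No check failed. The cameras disagreed by 4–8 mm in places, within their stated accuracy or slightly beyond it. I set the sweeping and placing heights by feeling for contact instead.

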